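Pack the walnuts at the pickle stall

ROBOT

A 6-joint arm with a two-finger parallel gripper is mounted at the origin on the work surface. World frame = base frame: x ahead of the robot, y to its left, z up, the work surface at z = 0. Lengths are in mm, angles in degrees, forces in N, time in s.
With the tool pointing down it reaches from about 350 to 850 mm from the base axis. Payload 8.1 kg.
Tool frame: the origin (TCP) lies on the centre line of the jaws, within the pads' length; the fingertips stand 19 mm ahead of it and the grasp point (between the pads) is the TCP (r.tip_reach is the z of the fingertips in the tool frame, in mm); z points along the fingers, y is the line along which they close (so a half turn about z gives the same grasp; the last joint's range is limited). The gripper opens to 85 mm and grips with 20 to 120 N. Pads are 22 mm wide; open, the fingers measure 114 mm over their backs; the gripper's body (76 mm by 85 mm) begins 54 mm behind the grasp point. The pads swing forward as they close: fully open they stand 13 mm farther back than shut.
Start: joints at [59.966, 7.471, 85.268, -0, 87.261, -4.893], TCP at [254.892, 543.172, 250.292] pointing down, gripper open.
Joint ranges: [-169.43, 169.43], [-51.17, 129.36], [1.28, 143.12], [-76.62, 256.62], [0, 156.53], [-152.29, 152.29]. Speed limits (degrees/s): [136.94, 136.94, 159.86, 180, 180, 180].

INTERFACE

Orientations are given as [roll, pitch, yaw] about the fixed x, y, z axes, in that order (R = Rz(yaw) Ry(pitch) Rx(roll)).
In Python, from bench import r gives the robot as it stands. The module is installed in compiled form; this text tells all that it offers.
- The arm moves only by the shell command python3 -m handwheel 'ROWS' [FORCE]. ROWS is JSON, a list of rows, each a list of 7 numbers: the shift along the tool's x, y, z in m, then the turn, a rotation vector about the tool's x, y, z in degrees, then the finger opening in m, from 0 to 0.0854. In form: [[tx, ty, tz, ax, ay, az, claw], ...]. A call has 1 to 8 rows; each row shifts and turns the commanded pose from where the row before left it, along the tool's axes as they then stand; what a row does not reach is not made up. A row lasts 1/12 s, in which the tool goes at most 41.7 mm and 7.16 degrees, less where a joint would pass 70% of its speed; a pose out of reach is approached as far as the arm can. A call with a gripper value outside its range is refused whole. The fingers move at their own pace and stop on an object; FORCE is the grip in N (left out, the last holds). Time passes only in rows, so rows that do not move let the fingers close. It gives the time, the measured TCP pose, the force, the opening and the grip force at its end, in the units of the state.
- r.sense(): the state, without advancing time (a new reading comes with each control period).
- r.snapshot(name): name is "side" or "top" or "wrist"; returns (picture, depth): 384x512x3 uint8, blue, green, red; 384x512 float32, mm along the optical axis (not along the pixel's ray), 0 where there is no reading.
- r.calibration(name): a dict with "vfov" (degrees; the focal length in pixels is half the picture's height over the tangent of half this angle, whatever the lens; pixels are square), "cx", "cy" (the principal point, pixels), "dist" ([k1, k2, p1, p2, k3] as OpenCV has them; the pictures are not rectified), "rvec" (rotation vector, rad) and "tvec" (3), from world to camera coordinates, as OpenCV has them; the wrist camera has in their place "tool_from_camera" (4x4, takes a point from camera to tool coordinates, whose origin is the TCP and whose axes are the flange's). Camera axes: x right, y down, z forward; pixel columns grow to the right and rows downward; lengths in mm; the calibration is good to about 2 mm. A picture is of the moment at which its call begins: read the wrist's pose just before it. calibration takes no time and is no camera call.
- r.hand_in(): hands the job in; it is judged then, once.
The state is a dict: "time": time; "joint_pos": joint angles; "qd": joint speeds; "joint_efforts": joint torques, N m; "tool_pos": TCP position; "tcp_rot": TCP orientation; "ft_force": force on the tool from outside, world axes, zero at the start; "wrist_torque": the same for the moment, N m; "finger_gap": finger opening in mm; "grip_force": force on a finger pad.
Only numpy, scipy, OpenCV 4.12 (cv2) and the standard library are available. Lean on these libraries where they do the work, as an engineer would, in place of code of your own. Each camera call takes 0.05 s, during which the arm holds its last target. There are 200 camera calls.

TASK

The tub on the scale is covered by a lid too large for it: take that lid off and lay it flat on the counter. Using the scoop, move every walnut in the wooden bin into the tub, never touching a walnut with the fingers. Then stand the scoop upright on its blue tray again and close the tub with the one lid of the three that fits it, seated flush. Leave the pepper jar and the small beet tub alone.

Things in the scene. Friction and masses are not known exactly. Their poses are not given: they have to be found in the camera images.
- bin: Fixed open wooden display bin, 254 long x 128 wide x 80 mm high, boards 6 thick. Origin on the table under it; x runs along its length, away from the robot; z up. Inside width 116 (y -58 to 58). Flat level floor at height 8, from x -75 (the toe) to x +145 (inner face of the upright back board). Front (inner face x -97), side and back boards are all upright, 80 high.
- bin_toe (a point): Middle of the line where the bin's floor ends at the front, the toe (bin frame x -75, y 0, height 8 mm). From here a slanted strip rises to the front board: to x -97, height 34 mm; above that the board's face is upright. Axes as the bin's.
- scale: Fixed white weighing scale, 150 x 150 mm, top at height 45, display block (30 mm deep, 30 high) on its -x side. Origin under its centre. It and the tray may swap places.
- tub: The customer's round white tub, fixed on the scale pan: outer diameter 120, wall 3 (mouth 114 wide inside), 95 high, floor 5 thick. Origin: centre of its underside, at height 45 mm.
- tub_rim (a point): Centre of the tub's mouth, level with its rim (height 140 mm above the table); z up.
- tray: Fixed blue plastic tray for the scoop, 150 x 150 x 6 mm, edges raised in looks only (the top is flat at 6 mm). Origin: centre of its underside.
- scoop: Loose steel scoop, 200 g: flat-floored pan, open on top and at its front (-x), upright red handle behind. Pan 70 long (x -35 to 35), 104 wide, side walls 48 and back wall 64 high; floor 2.5 thick, sides 2, back 3; the sides begin 17 behind the lip. Handle: bar 16 (x) by 24 (y) mm centred at x +43, height 40 to 185. Origin: centre of the pan's underside; z up.
- scoop_lip (a point): Middle of the scoop's front lip, underside (scoop frame x -35, z 0). The pan holds about 6 walnuts.
- scoop_grip (a point): Grip point on the axis of the scoop's handle, 150 mm above the underside (scoop frame x +43). The scoop stands by itself when set upright.
- lid_small: Loose white round lid, too small: disc 104 mm across. Same build as lid_medium; its plug is 76 across. Origin: centre of the plug's underside.
- lid_medium: Loose white round lid, the one that fits: disc 132 across, 5 thick; under it a plug 104 across, 8 high, goes inside the tub's mouth while the disc rests on the rim. On top a blue bar handle 52 long (x) by 14 wide (y), its top 43 mm above the origin. Origin: centre of the plug's underside; seated, it lies 8 mm below tub_rim. 90 g.
- lid_large: Loose white round lid, too large: disc 156 across, plug 130 across (does not enter the tub). It starts lying on the tub's rim. Same build as lid_medium otherwise. Origin: centre of the plug's underside.
- nut1: Loose brown walnut in its shell, a ball 30 mm across, 12 g; rolls. Origin: its centre. May be absent.
- nut2: Loose brown walnut in its shell, a ball 30 mm across, 12 g; rolls. Origin: its centre. May be absent.
- nut3: Loose brown walnut in its shell, a ball 30 mm across, 12 g; rolls. Origin: its centre. May be absent.
- nut4: Loose brown walnut in its shell, a ball 30 mm across, 12 g; rolls. Origin: its centre. May be absent.
- nut5: Loose brown walnut in its shell, a ball 30 mm across, 12 g; rolls. Origin: its centre. May be absent.
- nut6: Loose brown walnut in its shell, a ball 30 mm across, 12 g; rolls. Origin: its centre. May be absent.
- nut7: Loose brown walnut in its shell, a ball 30 mm across, 12 g; rolls. Origin: its centre. May be absent.
- nut8: Loose brown walnut in its shell, a ball 30 mm across, 12 g; rolls. Origin: its centre. May be absent.
- nut9: Loose brown walnut in its shell, a ball 30 mm across, 12 g; rolls. Origin: its centre. May be absent.
- nut10: Loose brown walnut in its shell, a ball 30 mm across, 12 g; rolls. Origin: its centre. May be absent.
- beet_tub: Bystander: small closed tub of beet, 79 mm across, 63 high, standing loose on the counter; to be left alone. Origin: centre of its underside.
- pepper_jar: Bystander: jar of peppers with red cap, 60 mm across, 100 high, standing loose on the counter; to be left alone. Origin: centre of its underside.

How it is judged (in metres and radians):
On the way, in this order (a step that is already met when the one before it is completed fails the run):
1. the wrong, large lid is off the tub and lies flat on the counter (height (world z) of lid_large below 0.012 m and angle between lid_large's own z axis and vertical below 0.1 rad), for 0.2 s.
2. every walnut is in the tub, the lid not yet on it (horizontal distance between each of nut1, nut2, nut3, nut4, nut5, nut6, nut7, nut8, nut9, nut10 and tub_rim below 0.055 m and z of nut1 in the frame of tub_rim between -0.095 and -0.012 m and z of nut2 in the frame of tub_rim between -0.095 and -0.012 m and z of nut3 in the frame of tub_rim between -0.095 and -0.012 m and z of nut4 in the frame of tub_rim between -0.095 and -0.012 m and z of nut5 in the frame of tub_rim between -0.095 and -0.012 m and z of nut6 in the frame of tub_rim between -0.095 and -0.012 m and z of nut7 in the frame of tub_rim between -0.095 and -0.012 m and z of nut8 in the frame of tub_rim between -0.095 and -0.012 m and z of nut9 in the frame of tub_rim between -0.095 and -0.012 m and z of nut10 in the frame of tub_rim between -0.095 and -0.012 m and distance between lid_medium and tub_rim above 0.06 m), for 0.2 s.
At the end, for the whole second after the job is handed in: Large lid flat on the counter; every walnut inside the tub; scoop upright (within 0.1 rad) on the tray, centre within 50 mm of the tray's; medium lid level on the tub, plug in the mouth (centre within 9 mm, origin 5 to 12 mm below the rim); all at rest (all of step 1 and horizontal distance between each of nut1, nut2, nut3, nut4, nut5, nut6, nut7, nut8, nut9, nut10 and tub_rim below 0.055 m and z of nut1 in the frame of tub_rim between -0.095 and -0.012 m and z of nut2 in the frame of tub_rim between -0.095 and -0.012 m and z of nut3 in the frame of tub_rim between -0.095 and -0.012 m and z of nut4 in the frame of tub_rim between -0.095 and -0.012 m and z of nut5 in the frame of tub_rim between -0.095 and -0.012 m and z of nut6 in the frame of tub_rim between -0.095 and -0.012 m and z of nut7 in the frame of tub_rim between -0.095 and -0.012 m and z of nut8 in the frame of tub_rim between -0.095 and -0.012 m and z of nut9 in the frame of tub_rim between -0.095 and -0.012 m and z of nut10 in the frame of tub_rim between -0.095 and -0.012 m and horizontal distance between scoop and tray below 0.05 m and height (world z) of scoop below 0.012 m and angle between scoop's own z axis and vertical below 0.1 rad and linear speed of each of scoop, lid_medium below 0.02 m/s and horizontal distance between lid_medium and tub_rim below 0.009 m and z of lid_medium in the frame of tub_rim between -0.012 and -0.005 m and angle between lid_medium's own z axis and vertical below 0.06 rad); the robot touches nothing.
It fails at once if a walnut is touched with the fingers (contact force between the fingers and nut1 above 0.3 N or contact force between the fingers and nut2 above 0.3 N or contact force between the fingers and nut3 above 0.3 N or contact force between the fingers and nut4 above 0.3 N or contact force between the fingers and nut5 above 0.3 N or contact force between the fingers and nut6 above 0.3 N or contact force between the fingers and nut7 above 0.3 N or contact force between the fingers and nut8 above 0.3 N or contact force between the fingers and nut9 above 0.3 N or contact force between the fingers and nut10 above 0.3 N).
It fails at once if the pepper jar or the beet tub is pushed out of place (distance of any of beet_tub, pepper_jar from where it was at the start of the episode above 0.03 m).
Of nut1, nut2, nut3, nut4, nut5, nut6, nut7, nut8, nut9, nut10 only 7 to 10 are there at a start; the rules pass over those that are not, and their reading is None.
At some moment in a run one of lid_small, lid_medium may be knocked a few centimetres aside while the robot is not near it.
It also fails if it takes over 210 s, if anything falls off the work surface, if the arm or the gripper's body presses on something with over 40 N, if the wrist force passes 120 N, or if a joint passes its speed limit or range.

## Working session

There is one attempt and no reset: what is moved stays moved. The work goes in short steps, Python scripts to look and compute and a shell command to move; the robot and the scene stay as the last step left them, time stands still between calls to the robot, and variables do not carry over. Pictures are saved under pics/ and viewed, at most 14 in all, crops included, and the job is handed in when it is done.

```bash
mkdir -p pics
cat > h.py <<'E'
import numpy as np, cv2
from scipy.spatial.transform import Rotation as R
from bench import r
def cam(n, s=None):
    c=r.calibration(n); f=192/np.tan(np.radians(c['vfov'])/2)
    K=np.array([[f,0,c['cx']],[0,f,c['cy']],[0,0,1]]); d=np.array(c['dist'],float)
    if n=='wrist':
        T=np.array(c['tool_from_camera']); s=s or r.sense()
        W=np.eye(4); W[:3,:3]=R.from_euler('xyz',s['tcp_rot'],degrees=True).as_matrix(); W[:3,3]=s['tool_pos']
        W=W@T
    else:
        Rm=cv2.Rodrigues(np.array(c['rvec'],float))[0]; W=np.eye(4); W[:3,:3]=Rm.T; W[:3,3]=-Rm.T@np.ravel(c['tvec'])
    return K,d,W
def shot(n,name=None):
    s=r.sense(); im,dp=r.snapshot(n)
    if name: cv2.imwrite(f'pics/{name}.png',im); np.save(f'pics/{name}.npy',dp)
    return im,dp,cam(n,s)
def rays(px,c):
    K,d,W=c; u=cv2.undistortPoints(np.array(px,float).reshape(-1,1,2),K,d).reshape(-1,2)
    return W[:3,3], np.c_[u,np.ones(len(u))]@W[:3,:3].T
def on_plane(px,c,z):
    o,v=rays(px,c); return o+v*((z-o[2])/v[:,2])[:,None]
def cloud(dp,c):
    v,u=np.mgrid[0:384,0:512]; o,w=rays(np.c_[u.ravel(),v.ravel()],c)
    P=(o+w*dp.ravel()[:,None]).reshape(384,512,3); P[dp==0]=np.nan; return P
def proj(P,c):
    K,d,W=c; M=np.linalg.inv(W); q=(np.array(P,float).reshape(-1,3)@M[:3,:3].T+M[:3,3])
    return cv2.projectPoints(q,np.zeros(3),np.zeros(3),K,d)[0].reshape(-1,2)
E
python3 - <<'E'
from h import *
s=r.sense(); print({k:np.round(v,2) for k,v in s.items()})
ims=[]
for n in('side','top','wrist'):
    im,dp,c=shot(n,n+'0'); print(n,c[2].round(2).tolist(),(dp>0).mean())
E
```

```text
{'time': np.float64(0.0), 'joint_pos': array([59.96,  7.51, 85.33,  0.  , 87.26, -4.9 ]), 'qd': array([ 0.08,  0.07, -0.1 , -0.04,  0.  , -0.07]), 'joint_efforts': array([-0.000e+00, -5.694e+01, -5.006e+01, -0.000e+00,  2.000e-02,
        0.000e+00]), 'tool_pos': array([254.64, 542.73, 249.27]), 'tcp_rot': array([-1.7990e+02, -1.0000e-02,  1.5486e+02]), 'ft_force': array([-1.02, -0.62, -0.52]), 'wrist_torque': array([ 0.03, -0.03, -0.01]), 'grip_force': np.float64(0.0), 'finger_gap': np.float64(85.15)}
side [[0.96, -0.2, 0.18, 346.64], [-0.27, -0.7, 0.66, -807.22], [-0.01, -0.69, -0.73, 1019.03], [0.0, 0.0, 0.0, 1.0]] 0.99591064453125
top [[0.02, -0.99, 0.13, 442.06], [-1.0, -0.02, 0.01, 32.81], [-0.01, -0.13, -0.99, 1232.98], [0.0, 0.0, 0.0, 1.0]] 0.9960174560546875
wrist [[0.42, 0.86, 0.28, 181.29], [0.91, -0.4, -0.13, 577.62], [-0.0, 0.31, -0.95, 372.97], [0.0, 0.0, 0.0, 1.0]] 0.9958699544270834
```

View pics/top0.png

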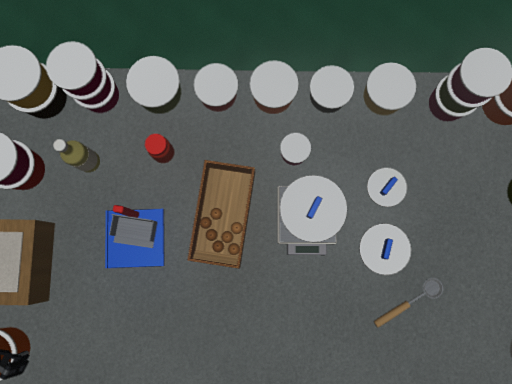

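View pics/side0.png

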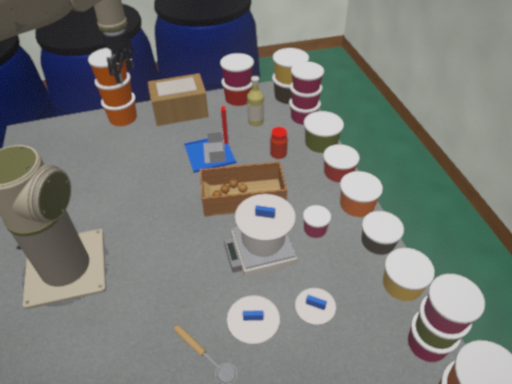

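```bash
cat >> h.py <<'E'
def tri(ca,pa,cb,pb):
    oa,va=rays([pa],ca); ob,vb=rays([pb],cb); va=va[0]/np.linalg.norm(va);vb=vb[0]/np.linalg.norm(vb)
    t=np.linalg.lstsq(np.c_[va,-vb],ob-oa,rcond=None)[0]; A=oa+t[0]*va;B=ob+t[1]*vb
    return (A+B)/2,np.linalg.norm(A-B)
def blobs(m,amin=25,amax=1e9):
    n,l,st,ce=cv2.connectedComponentsWithStats(m.astype(np.uint8))
    return [(ce[i],st[i,4],l==i) for i in range(1,n) if amin<st[i,4]<amax]
def hsv(im): return [x.astype(int) for x in cv2.split(cv2.cvtColor(im,cv2.COLOR_BGR2HSV))]
def rect(px,c,z):
    P=on_plane(px,c,z)[:,:2].astype(np.float32); (cx,cy),(w,h),a=cv2.minAreaRect(P)
    if w<h: w,h,a=h,w,a+90
    return np.round([cx,cy,w,h,(a+90)%180-90],1)
def pts(mask): v,u=np.nonzero(mask); return np.c_[u,v].astype(float)
E
cat > m.py <<'E'
from h import *
D={n:(cv2.imread(f'pics/{n}0.png'),np.load(f'pics/{n}0.npy'),cam(n)) for n in('top','side')}
B={}
for n,(im,dp,c) in D.items():
    h,s,v=hsv(im); P=cloud(dp,c)
    B[n]=[b for b in blobs((abs(h-115)<12)&(s>150)&(v>80),30) if 300<on_plane([b[0]],c,50)[0,0]<900]
    for ce,a,m in B[n]:
        z=np.nanpercentile(P[...,2][m],80); print(n,'blue',ce.round(1),a,'z80',z.round(1),rect(pts(m&(abs(P[...,2]-z)<4)),c,z), np.nanmedian(P[m],0).round())
    for ce,a,m in blobs((s<45)&(v>175),300):
        z=np.nanmedian(P[...,2][m]); p=np.nanmedian(P[m],0)
        if not(300<p[0]<850 and abs(p[1])<500): continue
        k=max(cv2.findContours(m.astype(np.uint8),0,1)[0],key=cv2.contourArea).reshape(-1,2)
        q=on_plane(k,c,z)[:,:2].astype(np.float32); print(n,'white',ce.round(),a,'z',z.round(1),np.round(cv2.minEnclosingCircle(q),1) if 0 else (np.round(cv2.minEnclosingCircle(q)[0],1),round(2*cv2.minEnclosingCircle(q)[1],1)))
    m=(s<60)  # by height slices
    for nm,sel in {'binrim':(abs(P[...,2]-80)<5)&(abs(h-12)<10)&(s>80)}.items():
        b=max(blobs(sel,10),key=lambda b:b[1]); print(n,nm,rect(pts(sel&(abs(P[...,1]-P[...,1][b[2]].mean())<170)&(P[...,0]<900)),c,80),b[1])
    red=[b for b in blobs(((h<8)|(h>172))&(s>150)&(v>80),20) if 300<on_plane([b[0]],c,100)[0,0]<850 and abs(on_plane([b[0]],c,100)[0,1])<400]
    for ce,a,mm in red: print(n,'red',ce.round(1),a,'x,y,z range',np.nanpercentile(P[mm],[5,50,95],axis=0).round().tolist())
E
python3 m.py
```

```text
top blue [389.1 185.2] 93 z80 45.0 [ 627.4 -298.5   49.2   12.1  -36.7] [ 628. -299.   44.]
top blue [314.  206.9] 108 z80 184.5 [553.1 -90.5  48.9  10.  -26.1] [553. -91. 183.]
top blue [135.3 244.8] 1947 z80 9.7 [483.2 358.3 151.1 147.9 -87.1] [452. 349.   7.]
top blue [387.5 248.5] 99 z80 44.6 [ 466.5 -291.4   48.9   12.2  -14. ] [ 465. -292.   43.]
top white [295. 147.] 663 z 63.3 (array([718.9, -56.3]), 75.1)
top white [386. 187.] 974 z 13.3 (array([ 628.1, -300.3]), 100.4)
top white [313. 208.] 3196 z 153.3 (array([554.2, -92. ]), 153.3)
top white [385. 249.] 1782 z 13.1 (array([ 466.7, -292.5]), 128.7)
top binrim [570.5 181.  288.1 242.7  -7.8] 741
top red [156.2 145. ] 414 x,y,z range [[688.0, 269.0, 74.0], [710.0, 292.0, 100.0], [734.0, 314.0, 104.0]]
top red [117.9 208.5] 70 x,y,z range [[534.0, 340.0, 187.0], [542.0, 349.0, 191.0], [549.0, 360.0, 194.0]]
side blue [201.7  37.6] 2172 z80 71.8 [ 623.4 1198.5  446.2  184.9  -11.7] [ 593. 1128.   41.]
side blue [204.3 155.3] 627 z80 7.4 [483.5 354.7 151.7 144.9 -86.9] [449. 344.   5.]
side blue [264.8 209.3] 70 z80 182.1 [553.
[... 163 characters left out ...]
3 z80 43.3 [ 465.8 -298.5   41.5    8.1  -15.6] [ 465. -298.   41.]
side white [265. 217.] 1933 z 151.7 (array([555.3, -94.3]), 155.6)
side white [317. 215.] 466 z 61.6 (array([719.5, -58.9]), 79.9)
side white [315. 306.] 954 z 12.4 (array([ 628.9, -303.2]), 103.9)
side white [253. 320.] 1783 z 12.2 (array([ 467.3, -295.2]), 131.7)
side binrim [656.9  85.9 498.1 163.9 -17.3] 284
side red [224.  122.8] 108 x,y,z range [[537.0, 333.0, 64.0], [542.0, 339.0, 137.0], [546.0, 349.0, 189.0]]
side red [278.4 142. ] 423 x,y,z range [[690.0, 261.0, 13.0], [708.0, 271.0, 70.0], [730.0, 303.0, 100.0]]
side red [337.1 173.4] 54 x,y,z range [[839.0, 96.0, 18.0], [852.0, 105.0, 42.0], [874.0, 119.0, 54.0]]
```

View pics/wrist0.png

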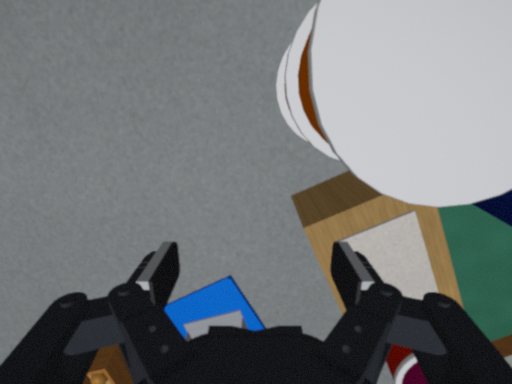

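The top view shows three lids: large on the tub at (313,208), medium at (385,249), small at (386,187). The bin holds 7 walnuts around (220,232), and the scoop is on the blue tray at (135,238) with its lip toward the robot. The wrist view shows mostly counter at the left rear. The large lid's handle is at about (553,-93), top at z 183, bar at -26°. Next I move above it.

```bash
cat > go.py <<'E'
import sys
from h import *
# go.py x y z yaw [tilt about tool y] : tool-frame shift (mm) and rotvec to reach target, n rows
a=[float(t) for t in sys.argv[1:]]; s=r.sense()
A=R.from_euler('xyz',s['tcp_rot'],degrees=True)
B=R.from_euler('z',a[3],degrees=True)*R.from_euler('x',180,degrees=True)*R.from_euler('y',a[4] if len(a)>4 else 0,degrees=True)
d=A.inv().apply(np.array(a[:3])-s['tool_pos']); w=(A.inv()*B).as_rotvec(degrees=True)
n=int(np.ceil(max(np.linalg.norm(d)/41,np.linalg.norm(w)/7,1)))
print('at',np.round(s['tool_pos'],1),np.round(s['tcp_rot'],1),'t',round(s['time'],1),'d',d.round(1),'w',w.round(2),'n',n,'per row',(d/n/1000).round(4),(w/n).round(2))
E
python3 go.py 553.5 -93 300 153.9; for f in 530 ; do python3 -m handwheel '[[0,0,-0.025,0,0,0,0.085],[0,0,-0.025,0,0,0,0.085]]' 40; done; python3 go.py 553.5 -93 300 153.9
```

```text
at [254.7 542.8 249.5] [-179.9   -0.   154.9] t 0.1 d [-540.7 -448.7  -50. ] w [-0.08 -0.01  0.96] n 18 per row [-0.03   -0.0249 -0.0028] [-0.   -0.    0.05]
time: 0.32
tool_pos: [254.2, 541.9, 298.0]
tcp_rot: [-179.7, -0.0, 154.9]
ft_force: [-0.1, 0.2, 0.2]
finger_gap: 84.9
grip_force: 0.0
at [254.2 541.9 298. ] [-179.7   -0.   154.9] t 0.3 d [-5.407e+02 -4.475e+02  3.000e-01] w [-0.33 -0.02  0.95] n 18 per row [-0.03   -0.0249  0.    ] [-0.02 -0.    0.05]
```

```bash
M="python3 -m handwheel"
python3 -m handwheel '[[-0.03,-0.025,0,0,0,0,0.085],[-0.03,-0.025,0,0,0,0,0.085],[-0.03,-0.025,0,0,0,0,0.085],[-0.03,-0.025,0,0,0,0,0.085],[-0.03,-0.025,0,0,0,0,0.085],[-0.03,-0.025,0,0,0,0,0.085]]' >/dev/null
python3 -m handwheel '[[-0.03,-0.025,0,0,0,0,0.085],[-0.03,-0.025,0,0,0,0,0.085],[-0.03,-0.025,0,0,0,0,0.085],[-0.03,-0.025,0,0,0,0,0.085],[0,0,0,0,0,0,0.085],[0,0,0,0,0,0,0.085]]'
python3 -c "
from h import *
shot('wrist','w1')"
python3 -m handwheel '[[-0.03,-0.025,0,0,0,0,0.085],[-0.03,-0.025,0,0,0,0,0.085],[-0.03,-0.025,0,0,0,0,0.085],[-0.03,-0.025,0,0,0,0,0.085],[-0.03,-0.025,0,0,0,0,0.085],[-0.03,-0.025,0,0,0,0,0.085],[-0.03,-0.024,0,0,0,0,0.085],[-0.03,-0.024,0,0,0,0.5,0.085]]' >/dev/null
python3 -m handwheel '[[0,0,0,0,0,0,0.085],[0,0,0,0,0,0,0.085],[0,0,0,0,0,0,0.085]]'
python3 -c "
from h import *
shot('wrist','w2')
a,b=cv2.imread('pics/w1.png'),cv2.imread('pics/w2.png')
cv2.imwrite('pics/w12.png',cv2.resize(np.hstack([a,b]),(800,300)))
c=cam('wrist');im=b;h,s,v=hsv(im);P=cloud(np.load('pics/w2.npy'),c)
for ce,ar,m in blobs((abs(h-115)<12)&(s>150)&(v>80),200):
    z=np.nanmedian(P[...,2][m]);print(ce,ar,z,rect(pts(m&(abs(P[...,2]-z)<3)),c,z),np.nanmedian(P[m],0))
"
```

```text
time: 1.32
tool_pos: [420.9, 187.5, 300.1]
tcp_rot: [-180.0, -0.0, 154.6]
ft_force: [-0.9, 0.6, 0.5]
finger_gap: 85.1
grip_force: 0.0
time: 2.28
tool_pos: [553.4, -90.2, 299.8]
tcp_rot: [180.0, -0.1, 154.4]
ft_force: [-1.0, 0.5, -0.7]
finger_gap: 84.9
grip_force: 0.0
[494.01946247  26.13901761] 1079 6.944702773614267 [521.5 301.2  74.7  38.6   2.1] [530.69308264 295.5131528    6.94470277]
[109.56112224 167.04208417] 499 40.6890716623447 [ 465.8 -291.1   48.7   14.9  -13.3] [ 465.61358442 -288.4960668    40.68907166]
[252.65517241 190.83855799] 638 183.0883953591921 [551.9 -90.7  49.5  11.3 -26. ] [549.30738218 -89.98272304 183.08839536]
```

View pics/w12.png

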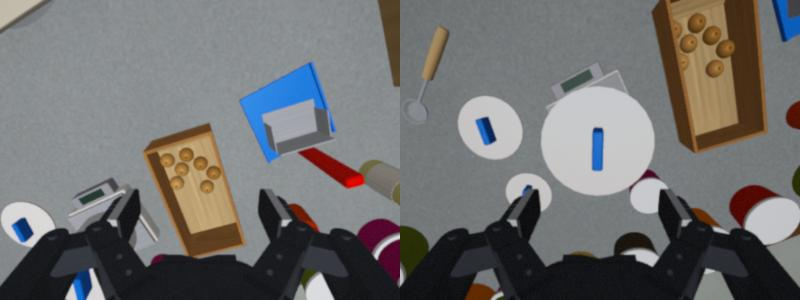

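Left half: the bin with 7 walnuts, with the scoop on the tray behind it. Right half: the large lid's bar centred at about (252,191) in the full wrist frame. The wrist measurement gives (552,-91), top at 183, which agrees. I'll grasp it now.

```bash
python3 go.py 552.5 -91 177 153.9
python3 -m handwheel '[[0,0,0.03,0,0,0,0.085],[0.001,0,0.03,0,0,0.5,0.085],[0,0,0.03,0,0,0,0.085],[0,0,0.021,0,0,0,0.085],[0,0,0.012,0,0,0,0.085],[0,0,0,0,0,0,0.085]]' 
python3 -m handwheel '[[0,0,0,0,0,0,0.0],[0,0,0,0,0,0,0],[0,0,0,0,0,0,0],[0,0,0,0,0,0,0],[0,0,0,0,0,0,0],[0,0,0,0,0,0,0]]' 50
python3 -m handwheel '[[0,0,-0.01,0,0,0,0.0],[0,0,-0.03,0,0,0,0],[0,0,-0.03,0,0,0,0],[0,0,0,0,0,0,0]]' 
python3 go.py 350 -110 200 153.9;python3 go.py 350 -110 200 240
```

```text
at [553.4 -89.8 300.2] [180.   -0.  154.5] t 2.3 d [  0.2  -1.5 123.2] w [ 0.03 -0.04  0.58] n 4 per row [ 0.     -0.0004  0.0308] [ 0.01 -0.01  0.15]
time: 2.83
tool_pos: [550.6, -89.2, 174.3]
tcp_rot: [-180.0, -0.3, 154.0]
ft_force: [-1.0, 0.5, -0.8]
finger_gap: 85.1
grip_force: 0.0
time: 3.33
tool_pos: [553.0, -91.6, 178.3]
tcp_rot: [180.0, 0.1, 153.8]
ft_force: [-3.1, 1.2, 5.2]
finger_gap: 13.0
grip_force: 48.4
time: 3.67
tool_pos: [555.2, -92.2, 255.1]
tcp_rot: [179.9, 0.6, 153.9]
ft_force: [1.0, -0.4, 0.6]
finger_gap: 13.2
grip_force: 49.2
at [555.2 -92.2 255.1] [179.9   0.6 153.9] t 3.7 d [ 176.9 -106.6   53.2] w [ 0.11  0.55 -0.05] n 6 per row [ 0.0295 -0.0178  0.0089] [ 0.02  0.09 -0.01]
at [555.2 -92.2 255.1] [179.9   0.6 153.9] t 3.7 d [ 176.9 -106.6   53.2] w [ -0.33   0.53 -86.15] n 13 per row [ 0.0136 -0.0082  0.0041] [-0.03  0.04 -6.63]
```

```bash
python3 -m handwheel '[[0.0295,-0.018,0,0,0,0,0],[0.0295,-0.018,0,0,0,0,0],[0.0295,-0.018,0,0,0,0,0],[0.0295,-0.018,0,0,0,0,0],[0.0295,-0.018,0,0,0,0,0],[0.0295,-0.018,0,0,0,0,0]]'  >/dev/null
python3 -m handwheel '[[0,0,0.03,0,0,0,0],[0,0,0.03,0,0,0,0],[0,0,0.03,0,0,0,0],[0,0,0.03,0,0,0,0],[0,0,0.03,0,0,0,0],[0,0,0.03,0,0,0,0],[0,0,0,0,0,0,0],[0,0,0,0,0,0,0]]'; python3 go.py 350 -110 40 153.9
```

```text
time: 4.83
tool_pos: [344.7, -109.8, 66.6]
tcp_rot: [180.0, -0.2, 153.9]
ft_force: [-0.3, -0.1, -0.3]
finger_gap: 13.0
grip_force: 49.2
at [ 344.7 -109.8   66.6] [180.   -0.2 153.9] t 4.8 d [-5.   2.1 26.6] w [ 0.   -0.22 -0.05] n 1 per row [-0.005   0.0021  0.0266] [ 0.   -0.22 -0.05]
```

```bash
python3 -m handwheel '[[0,0,0.016,0,0,0,0],[0,0,0.010,0,0,0,0],[0,0,0,0,0,0,0],[0,0,0,0,0,0,0]]'
python3 -m handwheel '[[0,0,0,0,0,0,0.06],[0,0,0,0,0,0,0.06],[0,0,0,0,0,0,0.06],[0,0,0,0,0,0,0.06]]'
python3 -m handwheel '[[0,0,-0.04,0,0,0,0.085],[0,0,-0.04,0,0,0,0.085],[0,0,-0.04,0,0,0,0.085],[0,0,-0.04,0,0,0,0.085],[0,0,-0.04,0,0,0,0.085],[0,0,-0.04,0,0,0,0.085],[0,0,-0.04,0,0,0,0.085],[0,0,0,0,0,0,0.085]]'
python3 go.py 480 300 350 175
```

```text
time: 5.17
tool_pos: [347.2, -110.9, 43.2]
tcp_rot: [-180.0, 0.1, 153.9]
ft_force: [-0.4, -0.3, -0.9]
finger_gap: 13.7
grip_force: 49.2
time: 5.5
tool_pos: [346.7, -110.6, 42.2]
tcp_rot: [180.0, 0.1, 153.9]
ft_force: [0.3, -0.2, -0.2]
finger_gap: 59.3
grip_force: 0.0
time: 6.17
tool_pos: [348.3, -111.4, 330.3]
tcp_rot: [180.0, 0.7, 153.9]
ft_force: [1.0, -0.8, 1.4]
finger_gap: 85.0
grip_force: 0.0
at [ 348.3 -111.4  330.3] [180.    0.7 153.9] t 6.2 d [ 62.7 427.4 -20.5] w [ -0.13   0.73 -21.14] n 11 per row [ 0.0057  0.0389 -0.0019] [-0.01  0.07 -1.92]
```

```bash
python3 -m handwheel '[[0.006,0.039,-0.002,0,0,0,0.085],[0.006,0.039,-0.002,0,0,0,0.085],[0.006,0.039,-0.002,0,0,0,0.085],[0.006,0.039,-0.002,0,0,0,0.085],[0.006,0.039,-0.002,0,0,0,0.085],[0,0,0,0,0,-7,0.085],[0,0,0,0,0,-7,0.085],[0,0,0,0,0,-7,0.085]]' >/dev/null
python3 -m handwheel '[[0,0,0,0,0,0,0.085],[0,0,0,0,0,0,0.085],[0,0,0,0,0,0,0.085]]'
python3 -c "
from h import *
im,dp,c=shot('wrist','w3');np.save('pics/w3c.npy',c[2])"
python3 go.py 480 300 350 175
```

```text
time: 7.08
tool_pos: [405.0, 77.8, 331.3]
tcp_rot: [180.0, -0.0, 174.6]
ft_force: [0.1, 0.0, -0.1]
finger_gap: 84.8
grip_force: 0.0
at [405.   77.7 331.3] [180.    0.  174.6] t 7.1 d [-53.9 228.3 -18.7] w [ 0.    0.01 -0.37] n 6 per row [-0.009   0.0381 -0.0031] [ 0.    0.   -0.06]
```

```bash
python3 -m handwheel '[[-0.009,0.038,-0.003,0,0,0,0.085],[-0.009,0.038,-0.003,0,0,0,0.085],[-0.009,0.038,-0.003,0,0,0,0.085],[-0.009,0.038,-0.003,0,0,0,0.085],[-0.009,0.038,-0.003,0,0,0,0.085],[-0.009,0.038,-0.003,0,0,0,0.085]]' >/dev/null
python3 -m handwheel '[[0,0,0,0,0,0,0.085],[0,0,0,0,0,0,0.085],[0,0,0,0,0,0,0.085]]'
python3 -c "
from h import *
im,dp,c=shot('wrist','w4');np.save('pics/w4c.npy',c[2])
a=cv2.imread('pics/w3.png')
cv2.imwrite('pics/w34.png',cv2.resize(np.hstack([a,im]),(800,300)))
K,d,_=c
for n in('w3','w4'):
    im=cv2.imread(f'pics/{n}.png');dp=np.load(f'pics/{n}.npy');c=(K,d,np.load(f'pics/{n}c.npy'));P=cloud(dp,c);h,s,v=hsv(im)
    m=((h<8)|(h>172))&(s>150)&(v>60)
    for ce,a,b in blobs(m,100):
        p=P[b];zt=np.nanpercentile(p[:,2],95)
        print(n,'red',ce.round(),a,np.nanpercentile(p,[5,50,95],axis=0).round().tolist(),'top',rect(pts(b&(abs(P[...,2]-zt)<4)),c,zt))
    wood=(abs(h-12)<10)&(s>80)
    q=wood&(abs(P[...,2]-80)<4)&(P[...,0]<800)&(abs(P[...,1]-140)<120)
    print(n,'rim',q.sum(),rect(pts(q),c,80))
    for ce,a,b in blobs(q,30): print('   ',a,rect(pts(b),c,80))
    g=(s<50)&(abs(P[...,2]-54)<4)&(P[...,1]>200)&(P[...,0]<620);print(n,'sides z54',g.sum(),rect(pts(g),c,54) if g.sum() else '')
    g=(s<50)&(abs(P[...,2]-70)<3)&(P[...,1]>200)&(P[...,0]<620);print(n,'back z70',g.sum(),rect(pts(g),c,70) if g.sum() else '')
    g=(s<50)&(abs(P[...,2]-8.5)<4)&(abs(P[...,1]-350)<70)&(P[...,0]<560)&(P[...,0]>410);print(n,'floor',g.sum(),rect(pts(g),c,8.5) if g.sum() else '')
"
```

```text
time: 7.88
tool_pos: [479.2, 299.7, 348.9]
tcp_rot: [-179.9, -0.0, 174.8]
ft_force: [-0.6, -0.2, 0.6]
finger_gap: 85.0
grip_force: 0.0
w3 red [462. 253.] 1308 [[532.0, 338.0, 80.0], [534.0, 342.0, 153.0], [543.0, 357.0, 191.0]] top [537.6 347.5  25.8  15.4  83.7]
w3 rim 1729 [543.4 126.9 255.  128.   -7.8]
    1729 [543.4 126.9 255.  128.   -7.8]
w3 sides z54 284 [489.8 302.6 220.5  66.8  73.8]
w3 back z70 160 [498.9 294.2 225.2  39.2  60.6]
w3 floor 1661 [498.3 357.9 104.8  67.7  83.7]
w4 red [297. 214.] 726 [[532.0, 339.0, 91.0], [533.0, 349.0, 166.0], [544.0, 359.0, 191.0]] top [538.5 349.8  22.7  15.5  84.8]
w4 red [440. 223.] 1341 [[602.0, 603.0, 10.0], [623.0, 616.0, 43.0], [671.0, 658.0, 68.0]] top [630.9 622.4 100.9  30.1 -37. ]
w4 red [263. 286.] 1146 [[683.0, 272.0, 21.0], [697.0, 295.0, 99.0], [730.0, 317.0, 101.0]] top [710.5 294.3  52.   49.7  -5.2]
w4 red [200. 326.] 487 [[824.0, 122.0, 6.0], [830.0, 152.0, 30.0], [842.0, 186.0, 59.0]] top [825.3 145.4  39.6   6.5 -80.6]
w4 rim 1670 [544.6 127.9 253.8 128.1  -7.8]
    1670 [544.6 127.9 253.8 128.1  -7.8]
w4 sides z54 144 [516.9 437.9 269.9  49.7  83. ]
w4 back z70 154 [494.6 450.  303.7 296.8   9.9]
w4 floor 2068 [497.8 356.9 100.8  66.4  82.3]
```

View pics/w34.png

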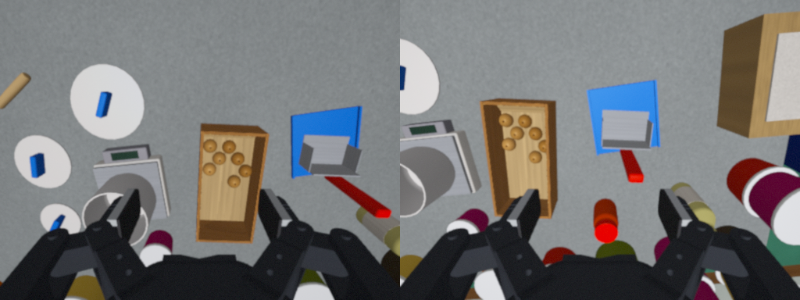

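w3/w4 show the bin rim centred at (544,127.5) with yaw -7.8°, size 254x128 as specified. The scoop's handle top is at about (538,349), z 191, yaw about -6.5°. The open tub stands on the scale. I'll grasp the scoop next.

```bash
python3 go.py 538.3 349 156 173.5
python3 -m handwheel '[[-0.032,0.022,0,0,0,-1.2,0.085],[-0.032,0.022,0,0,0,0,0.085],[0,0,0,0,0,0,0.085],[0,0,0,0,0,0,0.085],[0,0,0,0,0,0,0.085]]'
python3 go.py 538.3 349 156 173.5
```

```text
at [479.2 299.2 349.4] [-180.     0.   174.8] t 7.9 d [-54.3  55.  193.4] w [-0.02  0.    1.25] n 6 per row [-0.009   0.0092  0.0322] [-0.    0.    0.21]
time: 8.35
tool_pos: [546.6, 337.7, 349.7]
tcp_rot: [-180.0, 0.0, 175.9]
ft_force: [0.6, 0.1, 0.5]
finger_gap: 85.1
grip_force: 0.0
at [546.6 337.7 349.7] [-180.     0.   175.9] t 8.3 d [  9.1  10.7 193.7] w [-0.01  0.    2.44] n 5 per row [0.0018 0.0021 0.0387] [-0.    0.    0.49]
```

```bash
python3 -m handwheel '[[0.009,0.011,0,0,0,0,0.085],[0,0,0.02,0,0,2.4,0.085],[0,0,0.035,0,0,0,0.085],[0,0,0.035,0,0,0,0.085],[0,0,0.035,0,0,0,0.085],[0,0,0,0,0,0,0.085],[0,0,0,0,0,0,0.085]]'
python3 go.py 538.3 349 156 173.5
```

```text
time: 8.93
tool_pos: [536.4, 350.0, 224.2]
tcp_rot: [-179.9, -0.1, 173.7]
ft_force: [0.4, 0.4, 1.4]
finger_gap: 85.0
grip_force: 0.0
at [536.4 350.  224.2] [-1.799e+02 -1.000e-01  1.737e+02] t 8.9 d [-2.1 -0.7 68.2] w [-0.08 -0.12  0.15] n 2 per row [-0.0011 -0.0003  0.0341] [-0.04 -0.06  0.08]
```

```bash
python3 -m handwheel '[[-0.002,0,0.02,0,0,0,0.085],[0,0,0.028,0,0,0,0.085],[0,0,0.02,0,0,0,0.085],[0,0,0,0,0,0,0.085],[0,0,0,0,0,0,0.085]]'
python3 -m handwheel '[[0,0,0,0,0,0,0],[0,0,0,0,0,0,0],[0,0,0,0,0,0,0],[0,0,0,0,0,0,0],[0,0,0,0,0,0,0],[0,0,0,0,0,0,0]]' 100
python3 -m handwheel '[[0,0,-0.01,0,0,0,0],[0,0,-0.03,0,0,0,0],[0,0,-0.03,0,0,0,0],[0,0,-0.03,0,0,0,0],[0,0,-0.03,0,0,0,0],[0,0,0,0,0,0,0],[0,0,0,0,0,0,0],[0,0,0,0,0,0,0]]'
python3 -c "
from h import *
im,dp,c=shot('wrist','w5');s=r.sense();P=cloud(dp,c);A=R.from_euler('xyz',s['tcp_rot'],degrees=True)
Q=A.inv().apply(P.reshape(-1,3)-s['tool_pos']).reshape(P.shape);h,sa,v=hsv(im)
np.save('pics/w5q.npy',Q)
m=(sa<50)&(Q[...,2]>60)&(Q[...,2]<160)&(abs(Q[...,1])<80)
q=Q[m];
for lo in range(80,160,8):
    k=q[(q[:,2]>=lo)&(q[:,2]<lo+8)]
    if len(k)>20: print(lo,len(k),np.percentile(k,[2,50,98],axis=0).round(1).tolist())
print(s['tool_pos'],s['tcp_rot'],s['finger_gap'])
"
```

```text
time: 9.35
tool_pos: [540.9, 350.8, 159.3]
tcp_rot: [179.9, 0.1, 173.7]
ft_force: [0.2, -0.5, -0.2]
finger_gap: 85.0
grip_force: 0.0
time: 9.85
tool_pos: [541.0, 350.4, 157.4]
tcp_rot: [180.0, 0.1, 173.7]
ft_force: [1.2, -2.6, 4.5]
finger_gap: 23.5
grip_force: 98.3
time: 10.52
tool_pos: [539.9, 350.2, 285.6]
tcp_rot: [-180.0, -0.1, 173.7]
ft_force: [0.7, -0.6, -2.0]
finger_gap: 22.8
grip_force: 98.4
80 520 [[7.0, -47.3, 84.3], [9.4, 1.3, 85.8], [11.2, 48.9, 87.8]]
88 330 [[9.5, -47.2, 88.1], [10.5, 1.3, 91.9], [11.4, 48.5, 95.8]]
96 629 [[9.7, -50.8, 96.4], [12.0, 0.4, 101.5], [58.2, 53.1, 103.7]]
104 482 [[9.6, -49.3, 104.2], [11.0, 2.3, 107.7], [57.7, 51.6, 111.8]]
112 448 [[9.8, -49.2, 112.1], [11.2, 3.7, 115.8], [58.7, 51.7, 119.8]]
120 417 [[9.7, -49.3, 120.1], [11.1, 1.4, 124.0], [58.8, 51.7, 127.8]]
128 378 [[9.7, -49.2, 128.1], [11.1, 1.4, 131.8], [57.9, 51.6, 135.9]]
136 345 [[9.7, -49.4, 136.1], [11.1, -0.7, 140.1], [58.3, 51.5, 143.7]]
144 6552 [[11.1, -47.6, 146.1], [44.8, 1.4, 147.8], [75.0, 50.4, 149.2]]
[539.52612978 349.96940044 284.45052888] [-1.79905014e+02 -1.42799460e-01  1.73660761e+02] 22.750006146829506
```

View pics/w5.png

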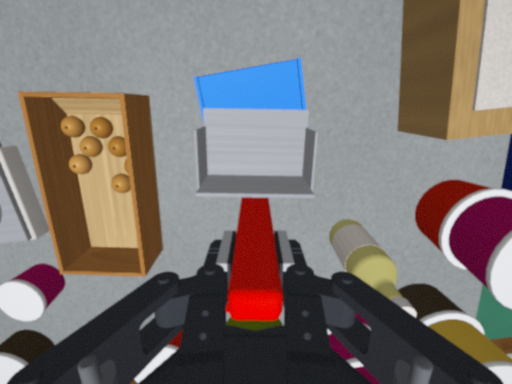

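```bash
cat > nuts.py <<'E'
from h import *
import sys
BO=np.array([520.2,130.8]);ex=np.array([.9907,-.1357]);ey=np.array([.1357,.9907])
def bin2w(x,y): return BO+x*ex+y*ey
def w2b(p): p=np.atleast_2d(p)[:,:2]-BO; return np.c_[p@ex,p@ey]
def nuts(im,dp,c):
    P=cloud(dp,c); b=w2b(P.reshape(-1,3)).reshape(384,512,2)
    m=(b[...,0]>-90)&(b[...,0]<140)&(abs(b[...,1])<54)&(P[...,2]>25)&(P[...,2]<50)
    out=[]
    for ce,a,k in blobs(m,15):
        p=P[k]; out.append(np.r_[w2b(np.nanmedian(p,0)[None])[0],np.nanmax(p[:,2]),a].round(0))
    return out
if __name__=='__main__':
    n=sys.argv[1]; print(nuts(*shot(n,sys.argv[2])))
E
python3 nuts.py top t1; python3 nuts.py wrist w6; python3 -c "
from nuts import *
print(bin2w(118,0),bin2w(3,0))"; python3 go.py 637.1 114.8 300 172.2
```

```text
[array([ 26.,  17.,  40., 102.]), array([-0., 41., 39., 98.]), array([ -3., -41.,  42.,  98.]), array([-30.,  20.,  45., 104.]), array([-28., -21.,  45., 104.]), array([-56.,  -2.,  43., 103.]), array([-57., -41.,  40.,  96.])]
[array([-89., -42.,  28.,  29.]), array([-58., -37.,  41., 354.]), array([-58.,   4.,  42., 360.]), array([-31.,  24.,  41., 306.]), array([-30., -15.,  41., 344.]), array([ -4., -35.,  42., 329.]), array([-3., 34., 38., 36.]), array([ 23.,  22.,  41., 298.])]
[637.1026 114.7874] [523.1721 130.3929]
at [539.3 349.9 283.9] [-179.9   -0.2  173.7] t 10.7 d [-123.1 -222.9  -16. ] w [-0.13 -0.19  1.46] n 7 per row [-0.0176 -0.0318 -0.0023] [-0.02 -0.03  0.21]
```

```bash
python3 -c "
from nuts import *
print(bin2w(126,-1.2))"
python3 -m handwheel '[[-0.018,-0.032,-0.002,0,0,0,0],[-0.018,-0.032,-0.002,0,0,0,0],[-0.018,-0.032,-0.002,0,0,0,0],[-0.018,-0.032,-0.002,0,0,0,0],[-0.018,-0.032,-0.002,0,0,0,0],[-0.018,-0.032,-0.002,0,0,0,0],[-0.018,-0.032,-0.002,0,0,0,0],[0,0,0,0,0,-1.5,0]]'>/dev/null
python3 -m handwheel '[[0,0,0,0,0,0,0],[0,0,0,0,0,0,0],[0,0,0,0,0,0,0]]'
python3 go.py 644.9 112.5 250 172.2
```

```text
[644.86536 112.51296]
time: 11.58
tool_pos: [640.1, 114.8, 299.3]
tcp_rot: [180.0, -0.1, 175.2]
ft_force: [-0.7, 0.0, -1.9]
finger_gap: 22.9
grip_force: 98.9
at [640.1 114.8 299.3] [ 1.800e+02 -1.000e-01  1.752e+02] t 11.6 d [-5.1 -1.9 49.3] w [ 0.01 -0.1   2.98] n 2 per row [-0.0025 -0.0009  0.0246] [ 0.   -0.05  1.49]
```

```bash
python3 -m handwheel '[[-0.005,-0.002,0.01,0,0,0,0],[0,0,0.02,0,0,3,0],[0,0,0.02,0,0,0,0],[0,0,0,0,0,0,0],[0,0,0,0,0,0,0],[0,0,0,0,0,0,0]]'
python3 go.py 644.9 112.5 160 172.2; python3 nuts.py wrist w7
python3 -c "
import cv2;cv2.imwrite('pics/w7b.png',cv2.imread('pics/w7.png'))"
```

```text
time: 12.08
tool_pos: [645.7, 112.0, 250.9]
tcp_rot: [180.0, 0.0, 172.2]
ft_force: [-0.0, -0.0, -0.8]
finger_gap: 22.8
grip_force: 98.7
at [645.7 112.  250.9] [180.    0.  172.2] t 12.1 d [ 0.9  0.4 90.9] w [0.   0.03 0.02] n 3 per row [0.0003 0.0001 0.0303] [0.   0.01 0.01]
[array([-54., -41.,  42., 535.]), array([-53.,  -1.,  42., 570.]), array([-27., -20.,  42., 544.]), array([-28.,  20.,  43., 548.]), array([ -1., -39.,  42., 512.]), array([ -0.,  40.,  42., 518.]), array([ 27.,  18.,  42., 484.])]
```

View pics/w7b.png

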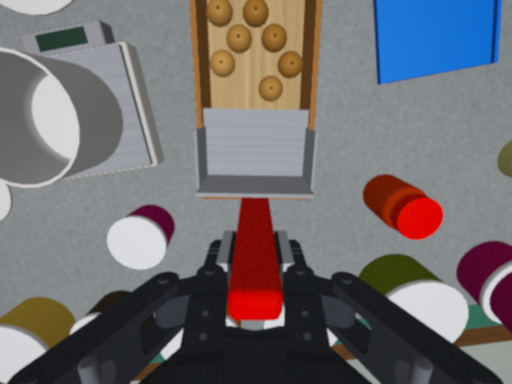

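The pan is centred between the bin's side boards (columns 196 to 315), with all 7 walnuts ahead of the lip. Descending behind them.

```bash
python3 -m handwheel '[[0,0,0.03,0,0,0,0],[0,0,0.03,0,0,0,0],[0,0,0.022,0,0,0,0],[0,0,0.006,0,0,0,0],[0,0,0,0,0,0,0],[0,0,0,0,0,0,0]]'
python3 -m handwheel '[[0,0,0.001,0,0,0,0],[0,0,0.001,0,0,0,0],[0,0,0.001,0,0,0,0],[0,0,0,0,0,0,0]]'
```

```text
time: 12.63
tool_pos: [646.6, 111.6, 164.3]
tcp_rot: [180.0, 0.1, 172.2]
ft_force: [0.0, -0.6, -1.2]
finger_gap: 22.5
grip_force: 98.8
time: 12.97
tool_pos: [645.8, 111.4, 159.9]
tcp_rot: [180.0, 0.0, 172.2]
ft_force: [0.1, 0.4, -2.4]
finger_gap: 22.7
grip_force: 98.8
```

```bash
python3 -m handwheel '[[0,0,0.001,0,0,0,0],[0,0,0.0005,0,0,0,0],[0,0,0,0,0,0,0],[0,0,0,0,0,0,0]]'
python3 -m handwheel '[[0.006,0,0,0,0,0,0],[0.006,0,0,0,0,0,0],[0.006,0,0,0,0,0,0],[0.006,0,0,0,0,0,0],[0.006,0,0,0,0,0,0],[0.006,0,0,0,0,0,0],[0.006,0,0,0,0,0,0],[0.006,0,0,0,0,0,0]]'
python3 nuts.py wrist w8; python3 go.py 523.2 129.2 159 172.2
```

```text
time: 13.3
tool_pos: [646.2, 111.3, 159.4]
tcp_rot: [180.0, 0.1, 172.2]
ft_force: [-2.3, -1.2, 5.4]
finger_gap: 22.9
grip_force: 99.9
time: 13.97
tool_pos: [599.2, 117.9, 159.8]
tcp_rot: [180.0, 0.3, 172.2]
ft_force: [0.7, -0.1, -1.2]
finger_gap: 22.6
grip_force: 98.9
[array([-56., -40.,  42., 990.]), array([-5.500e+01, -1.000e+00,  4.200e+01,  1.021e+03]), array([ -19.,   15.,   42., 1814.]), array([-28., -19.,  41., 933.]), array([ -6., -39.,  42., 865.]), array([ -4.,  40.,  41., 854.]), array([ 6.50e+01, -1.00e+00,  5.00e+01,  1.32e+03])]
at [598.  118.1 159.4] [180.    0.2 172.2] t 14.0 d [75.6  0.8  0.2] w [ 0.03  0.16 -0.04] n 2 per row [0.0378 0.0004 0.0001] [ 0.01  0.08 -0.02]
```

View pics/w8.png

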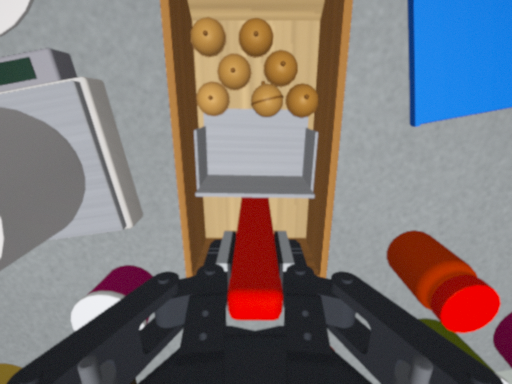

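Nuts are being pushed by the lip, 7 ahead of it and all inside the bin. I continue to the toe.

```bash
python3 -m handwheel '[[0.006,0,0,0,0,0,0],[0.006,0,0,0,0,0,0],[0.006,0,0,0,0,0,0],[0.006,0,0,0,0,0,0],[0.006,0,0,0,0,0,0],[0.006,0,0,0,0,0,0]]'
python3 -m handwheel '[[0.006,0,0,0,0,0,0],[0.006,0,0,0,0,0,0],[0.006,0,0,0,0,0,0],[0.006,0,0,0,0,0,0],[0.006,0,0,0,0,0,0],[0.004,0,0,0,0,0,0],[0,0,0,0,0,0,0]]'
python3 nuts.py wrist w9; python3 go.py 523.2 129.2 159 172.2
```

```text
time: 14.52
tool_pos: [563.7, 122.9, 159.8]
tcp_rot: [179.9, 0.3, 172.2]
ft_force: [1.1, 0.2, -0.9]
finger_gap: 22.8
grip_force: 99.0
time: 15.1
tool_pos: [533.0, 127.4, 162.5]
tcp_rot: [179.9, 0.7, 172.2]
ft_force: [12.7, -2.1, 15.7]
finger_gap: 22.7
grip_force: 101.2
[array([-5.500e+01,  5.000e+00,  5.000e+01,  5.911e+03])]
at [533.1 127.4 162.5] [179.9   0.7 172.2] t 15.2 d [10.1  0.4  3.3] w [ 0.11  0.72 -0.03] n 1 per row [0.0101 0.0004 0.0033] [ 0.11  0.72 -0.03]
```

View pics/w9.png

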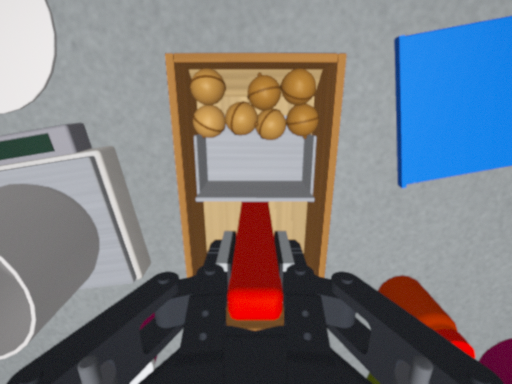

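Seven nuts sit at the toe. The four in the rear row, (208,121), (242,118), (271,122) and (302,120), are bridging the side walls. I'll tilt the lip up to roll the middle ones back, then push again.

```bash
python3 -m handwheel '[[-0.012,0,0,0,5,0,0],[-0.012,0,0,0,5,0,0],[0,0,0,0,0,0,0],[0,0,0,0,0,0,0],[0,0,0,0,0,0,0],[0,0,0,0,0,0,0],[0,0,0,0,0,0,0]]'
python3 nuts.py wrist w10;python3 go.py 523.2 129.2 159 172.2
```

```text
time: 15.73
tool_pos: [551.8, 124.4, 156.1]
tcp_rot: [-180.0, -10.0, 172.2]
ft_force: [3.5, 1.1, 1.1]
finger_gap: 23.0
grip_force: 99.5
[array([ -71.,  -10.,   43., 1778.]), array([-68.,  32.,  42., 780.]), array([-1.500e+01,  1.000e+00,  5.000e+01,  4.124e+03])]
at [551.7 124.4 156.1] [-180.   -10.1  172.2] t 15.8 d [29.   0.9  2.2] w [ -0.   -10.05  -0.03] n 2 per row [0.0145 0.0004 0.0011] [-0.   -5.03 -0.02]
```

View pics/w10.png

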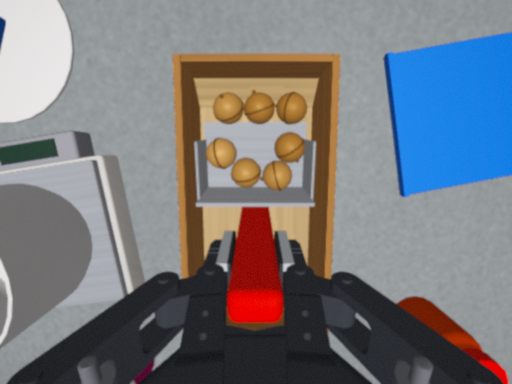

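```bash
python3 -m handwheel '[[-0.012,0,0,0,5,0,0],[-0.012,0,0,0,5,0,0],[-0.012,0,0,0,5,0,0],[0,0,0,0,0,0,0],[0,0,0,0,0,0,0],[0,0,0,0,0,0,0]]'
python3 -m handwheel '[[0.004,0,-0.009,0,0,0,0],[0.008,0,-0.018,0,0,0,0],[0.0127,0,-0.0272,0,0,0,0],[0.0127,0,-0.0272,0,0,0,0],[0.0127,0,-0.0272,0,0,0,0],[0.0127,0,-0.0272,0,0,0,0],[0.006,0,-0.013,0,0,0,0],[0,0,0,0,0,0,0]]'
python3 - <<'E'
from nuts import *
im,dp,c=shot('wrist','w11'); K,d,_=c
im2,dp2,c2=shot('top','t2')
def circ(n,dp,c):
    P=cloud(dp,c); m=(abs(P[...,2]-140)<4)&(np.hypot(P[...,0]-553,P[...,1]+92)<80); p=P[m]
    if len(p)<30: return print(n,len(p))
    px=pts(m); q=on_plane(px,c,140)[:,:2]
    A=np.c_[2*q,np.ones(len(q))]; s=np.linalg.lstsq(A,(q**2).sum(1),rcond=None)[0]
    e=cv2.minEnclosingCircle(q.astype(np.float32)); print(n,len(p),'fit',s[:2].round(1),np.sqrt(s[2]+s[0]**2+s[1]**2).round(1),'enc',np.round(e[0],1),round(e[1],1))
circ('w3',np.load('pics/w3.npy'),(K,d,np.load('pics/w3c.npy'))); circ('top',dp2,c2); circ('w11',dp,c)
E
python3 go.py 600 -90 330 172
```

```text
time: 16.28
tool_pos: [585.7, 119.2, 145.3]
tcp_rot: [-179.9, -25.2, 172.1]
ft_force: [-0.1, -0.1, -2.3]
finger_gap: 22.8
grip_force: 99.0
time: 16.95
tool_pos: [587.7, 119.8, 318.0]
tcp_rot: [179.9, -24.5, 172.2]
ft_force: [0.1, -0.4, -0.8]
finger_gap: 23.1
grip_force: 99.1
w3 404 fit [547.8 -87.8] 57.9 enc [547.7 -87.5] 60.7
top 203 fit [550.  -89.3] 58.1 enc [550.1 -89.4] 59.9
w11 1065 fit [549.1 -87.9] 57.9 enc [549.2 -88.1] 60.8
at [586.9 119.6 312.3] [180.  -24.9 172.2] t 17.1 d [ -30.2 -205.9  -33.5] w [-2.000e-02 -2.487e+01  1.800e-01] n 6 per row [-0.005  -0.0343 -0.0056] [-0.   -4.15  0.03]
```

View pics/w11.png

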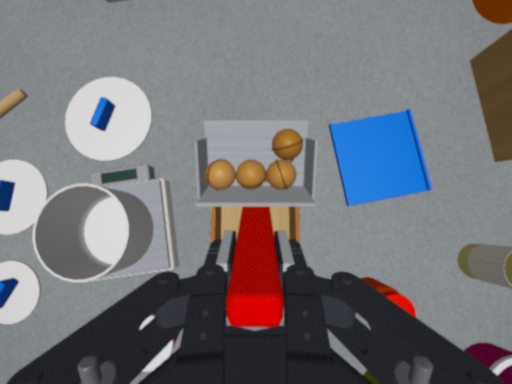

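Four nuts are in the pan around (250,165), and three remain in the bin. The tub rim centre is about (549,-88.5).

```bash
cat > lip.py <<'E'
import sys,subprocess
from h import *
a=[float(t) for t in sys.argv[1:]]  # lip x y z yaw theta
B=R.from_euler('z',a[3],degrees=True)*R.from_euler('x',180,degrees=True)*R.from_euler('y',a[4],degrees=True)
t=np.array(a[:3])-B.apply([78,1.2,151]); print('tcp',t.round(1))
subprocess.run(['python3','go.py',*map(str,t),str(a[3]),str(a[4])])
E
python3 lip.py 566.8 -90.9 200 172.2 25;python3 lip.py 566.8 -90.9 200 172.2 10
```

```text
at [586.9 119.6 312.3] [180.  -24.9 172.2] t 17.1 d [-133.5 -212.5  -52.6] w [ 0.02  0.13 -0.01] n 7 per row [-0.0191 -0.0304 -0.0075] [ 0.    0.02 -0.  ]
tcp [ 699.9 -110.3  303.9]
at [586.9 119.6 312.3] [180.  -24.9 172.2] t 17.1 d [ -91.8 -212.5  -67.8] w [ 2.000e-02 -1.487e+01 -1.000e-02] n 6 per row [-0.0153 -0.0354 -0.0113] [ 0.   -2.48 -0.  ]
tcp [ 668.7 -106.1  335.2]
```

```bash
python3 -m handwheel '[[-0.006,-0.009,-0.002,0,0,0,0],[-0.011,-0.0177,-0.0044,0,0,0,0],[-0.011,-0.0177,-0.0044,0,0,0,0],[-0.011,-0.0177,-0.0044,0,0,0,0],[-0.011,-0.0177,-0.0044,0,0,0,0],[-0.011,-0.0177,-0.0044,0,0,0,0],[-0.011,-0.0177,-0.0044,0,0,0,0]]' >/dev/null
python3 -m handwheel '[[-0.011,-0.0177,-0.0044,0,0,0,0],[-0.011,-0.0177,-0.0044,0,0,0,0],[-0.011,-0.0177,-0.0044,0,0,0,0],[-0.011,-0.0177,-0.0044,0,0,0,0],[-0.011,-0.0177,-0.0044,0,0,0,0],[-0.006,-0.009,-0.002,0,0,0,0],[0,0,0,0,0,0,0],[0,0,0,0,0,0,0]]'
python3 lip.py 566.8 -90.9 200 172.2 25
python3 -m handwheel '[[0.0135,0,-0.0062,0,-5,0,0],[0.0135,0,-0.0062,0,-5,0,0],[0.0135,0,-0.0062,0,-5,0,0],[0.0135,0,-0.0062,0,-5,0,0],[0,0,0,0,0,0,0],[0,0,0,0,0,0,0]]'
python3 lip.py 566.8 -90.9 152 172.2 5; python3 nuts.py wrist w12
```

```text
time: 18.3
tool_pos: [699.2, -111.7, 299.5]
tcp_rot: [180.0, -25.2, 172.1]
ft_force: [0.9, 0.7, -2.1]
finger_gap: 23.0
grip_force: 99.0
at [ 699.2 -111.7  299.5] [180.  -25.2 172.1] t 18.3 d [ 1.4  1.4 -4.2] w [ 0.07 -0.25 -0.1 ] n 1 per row [ 0.0014  0.0014 -0.0042] [ 0.07 -0.25 -0.1 ]
tcp [ 699.9 -110.3  303.9]
time: 18.8
tool_pos: [659.4, -104.2, 341.4]
tcp_rot: [180.0, -7.0, 172.2]
ft_force: [1.0, 0.2, -2.2]
finger_gap: 22.5
grip_force: 98.9
at [ 659.4 -104.2  341.4] [180.   -7.  172.2] t 18.8 d [-2.9 -0.6 45.8] w [ 0.   -1.95  0.04] n 2 per row [-0.0014 -0.0003  0.0229] [ 0.   -0.98  0.02]
tcp [ 656.7 -104.4  295.6]
[array([-89.,  18.,  28.,  38.]), array([-89.,  43.,  29.,  25.]), array([-64.,  -0.,  40., 912.])]
```

View pics/w12.png

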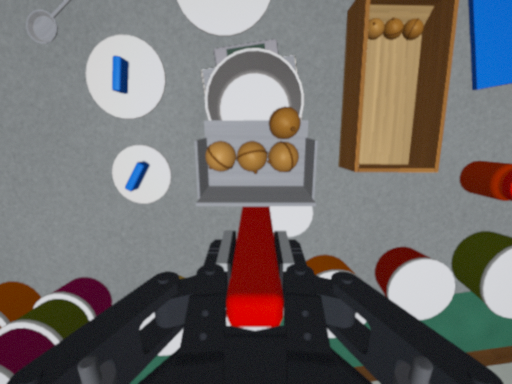

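The pan is centred over the tub, with the lip overlapping the mouth at row 122. Lowering and pouring.

```bash
python3 -m handwheel '[[-0.002,0,0.015,0,0,0,0],[-0.002,0,0.018,0,0,0,0],[-0.001,0,0.012,0,0,0,0],[0,0,0,0,0,0,0],[0,0,0,0,0,0,0]]'
python3 lip.py 566.8 -90.9 152 172.2 5
python3 -m handwheel '[[0.0108,0,-0.0049,0,-4,0,0],[0.0108,0,-0.0049,0,-4,0,0],[0.0108,0,-0.0049,0,-4,0,0],[0.0108,0,-0.0049,0,-4,0,0],[0.0108,0,-0.0049,0,-4,0,0],[0.0108,0,-0.0049,0,-4,0,0],[0,0,0,0,0,0,0],[0,0,0,0,0,0,0]]'
python3 -m handwheel '[[0.0108,0,-0.0049,0,-4,0,0],[0.0108,0,-0.0049,0,-4,0,0],[0.0108,0,-0.0049,0,-4,0,0],[0.0108,0,-0.0049,0,-4,0,0],[0.0108,0,-0.0049,0,-4,0,0],[0,0,0,0,0,0,0],[0,0,0,0,0,0,0],[0,0,0,0,0,0,0]]'
python3 lip.py 566.8 -90.9 152 172.2 -40;python3 nuts.py wrist w13
```

```text
time: 19.27
tool_pos: [661.6, -105.5, 292.3]
tcp_rot: [180.0, -7.2, 172.2]
ft_force: [-0.2, -0.2, -2.0]
finger_gap: 23.0
grip_force: 99.0
at [ 661.6 -105.5  292.3] [180.   -7.2 172.2] t 19.3 d [ 5.4  0.4 -2.6] w [ 0.02 -2.2  -0.01] n 1 per row [ 0.0054  0.0004 -0.0026] [ 0.02 -2.2  -0.01]
tcp [ 656.7 -104.4  295.6]
time: 19.93
tool_pos: [595.6, -96.7, 321.8]
tcp_rot: [-180.0, 17.1, 172.2]
ft_force: [-0.3, -0.2, -0.6]
finger_gap: 23.0
grip_force: 99.1
time: 20.6
tool_pos: [539.2, -89.2, 322.4]
tcp_rot: [-180.0, 37.1, 172.2]
ft_force: [0.3, -0.3, -1.1]
finger_gap: 22.8
grip_force: 99.0
at [539.2 -89.2 322.4] [-180.    37.1  172.2] t 20.6 d [10.5  0.9 -2.2] w [-0.05 -2.87 -0.  ] n 1 per row [ 0.0105  0.0009 -0.0022] [-0.05 -2.87 -0.  ]
tcp [529.7 -87.  317.8]
[]
```

View pics/w13.png

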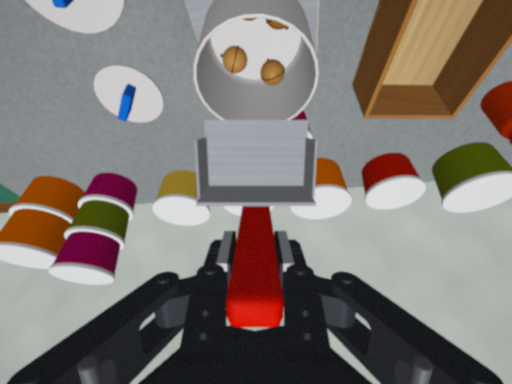

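The pan is empty and nuts lie inside the tub at (235,60), (273,71), (276,24) and (249,18). I return for the last three.

```bash
python3 -m handwheel '[[-0.015,0,-0.02,0,0,0,0],[-0.015,0,-0.02,0,0,0,0],[0,0,0,0,6.2,0,0],[0,0,0,0,6.2,0,0],[0,0,0,0,6.2,0,0],[0,0,0,0,6.2,0,0],[0,0,0,0,6.2,0,0],[0,0,0,0,6.2,0,0]]' >/dev/null
python3 -m handwheel '[[0,0,0,0,0,0,0],[0,0,0,0,0,0,0]]'
python3 -c "
from nuts import *
print(bin2w(70,-1.2))"
python3 go.py 589.4 120.1 300 172.2
python3 - <<'E'
from h import *
for n in('top','side'):
    im,dp,c=shot(n,n+'3'); h,s,v=hsv(im); P=cloud(dp,c)
    m=(abs(h-13)<10)&(s>90)&(np.hypot(P[...,0]-549,P[...,1]+88)<60)
    print(n,[(ce.round(),a,np.nanmedian(P[k],0).round()) for ce,a,k in blobs(m,6)])
    cv2.imwrite('pics/z.png',im[150:280,240:370])
E
```

```text
time: 21.48
tool_pos: [540.3, -89.1, 367.4]
tcp_rot: [180.0, -0.3, 172.2]
ft_force: [0.5, -0.8, -1.5]
finger_gap: 22.9
grip_force: 99.0
[589.38616 120.11216]
at [540.3 -89.1 367.4] [180.   -0.3 172.2] t 21.5 d [-20.6 213.9  67.3] w [ 0.02 -0.28 -0.  ] n 6 per row [-0.0034  0.0357  0.0112] [ 0.   -0.05 -0.  ]
top []
side [(array([279.,  71.]), np.int32(9), array([ 577., -111.,  580.])), (array([265., 181.]), np.int32(29), array([ 553., -102.,  279.])), (array([274., 228.]), np.int32(60), array([586., -82.,  75.])), (array([251., 229.]), np.int32(40), array([524., -67.,  77.]))]
```

```bash
python3 -m handwheel '[[-0.0034,0.0357,0.003,0,0,0,0],[-0.0034,0.0357,0.003,0,0,0,0],[-0.0034,0.0357,0.003,0,0,0,0],[-0.0034,0.0357,0.003,0,0,0,0],[-0.0034,0.0357,0.003,0,0,0,0],[-0.0034,0.0357,0.003,0,0,0,0],[0,0,0,0,0,0,0],[0,0,0,0,0,0,0]]' >/dev/null
python3 -m handwheel '[[0,0,0.033,0,0,0,0],[0,0,0.033,0,0,0,0],[0,0,0.033,0,0,0,0],[0,0,0,0,0,0,0],[0,0,0,0,0,0,0],[0,0,0,0,0,0,0]]'
python3 go.py 589.4 120.1 160 172.2; python3 nuts.py wrist w14
```

```text
time: 22.75
tool_pos: [587.7, 120.1, 256.0]
tcp_rot: [179.9, 0.1, 172.1]
ft_force: [-0.1, -0.4, -0.6]
finger_gap: 22.8
grip_force: 99.2
at [587.7 120.1 256. ] [1.799e+02 1.000e-01 1.721e+02] t 22.8 d [-1.5  0.2 96. ] w [ 0.06  0.11 -0.08] n 3 per row [-0.0005  0.0001  0.032 ] [ 0.02  0.04 -0.03]
[array([-89.,   2.,  30., 203.]), array([ -66.,  -14.,   40., 1047.]), array([-66.,  33.,  39., 518.])]
```

```bash
python3 -m handwheel '[[0,0,0.03,0,0,0,0],[0,0,0.03,0,0,0,0],[0,0,0.025,0,0,0,0],[0,0,0.008,0,0,0,0],[0,0,0.002,0,0,0,0],[0,0,0,0,0,0,0],[0,0,0,0,0,0,0]]'
python3 -m handwheel '[[0,0,0.001,0,0,0,0],[0,0,0.001,0,0,0,0],[0,0,0,0,0,0,0],[0,0,0,0,0,0,0]]'
python3 go.py 523.2 129.2 159 172.2
```

```text
time: 23.38
tool_pos: [588.1, 120.9, 160.2]
tcp_rot: [179.9, 0.1, 172.2]
ft_force: [0.8, -0.2, -1.2]
finger_gap: 22.9
grip_force: 99.3
time: 23.72
tool_pos: [588.8, 121.0, 159.4]
tcp_rot: [179.9, 0.2, 172.2]
ft_force: [0.5, 0.7, 10.1]
finger_gap: 22.9
grip_force: 101.1
at [588.8 121.  159.4] [179.9   0.2 172.2] t 23.7 d [66.2 -0.8  0.1] w [ 0.08  0.19 -0.02] n 2 per row [ 0.0331 -0.0004  0.0001] [ 0.04  0.09 -0.01]
```

```bash
python3 -m handwheel '[[0.007,0,0,0,0,0,0],[0.007,0,0,0,0,0,0],[0.007,0,0,0,0,0,0],[0.007,0,0,0,0,0,0],[0.007,0,0,0,0,0,0],[0.007,0,0,0,0,0,0]]'
python3 -m handwheel '[[0.006,0,0,0,0,0,0],[0.006,0,0,0,0,0,0],[0.006,0,0,0,0,0,0],[0.006,0,0,0,0,0,0],[0,0,0,0,0,0,0],[0,0,0,0,0,0,0]]'
python3 nuts.py wrist w15
python3 go.py 523.2 129.2 159 172.2
cat > pan.py <<'E'
# brown balls in the pan, tool frame x (lip=78), y
from h import *
import sys
im,dp,c=shot('wrist',sys.argv[1]); s=r.sense(); h,sa,v=hsv(im); P=cloud(dp,c)
A=R.from_euler('xyz',s['tcp_rot'],degrees=True); Q=A.inv().apply(P.reshape(-1,3)-s['tool_pos']).reshape(P.shape)
m=(abs(h-13)<9)&(sa>100)&(Q[...,0]>5)&(Q[...,0]<110)&(abs(Q[...,1])<58)&(Q[...,2]>108)&(Q[...,2]<141)
m=cv2.erode(m.astype(np.uint8),np.ones((5,5)))>0
print([np.r_[np.nanmedian(Q[k],0),a].round().tolist() for ce,a,k in blobs(m,30)])
E
python3 pan.py w15b
```

```text
time: 24.22
tool_pos: [548.6, 127.1, 160.4]
tcp_rot: [179.8, 0.4, 172.2]
ft_force: [1.3, -0.5, 1.7]
finger_gap: 22.6
grip_force: 99.3
time: 24.72
tool_pos: [524.3, 130.5, 160.0]
tcp_rot: [179.8, 0.3, 172.2]
ft_force: [3.8, 1.7, 8.6]
finger_gap: 22.6
grip_force: 100.6
[array([-89., -35.,  28.,  67.]), array([-89.,  -1.,  28.,  59.]), array([-89.,  25.,  28.,  36.]), array([-89.,  44.,  28.,  38.]), array([ -69.,  -14.,   42., 1625.]), array([-69.,  32.,  42., 812.]), array([-2.000e+00,  1.000e+00,  5.000e+01,  1.246e+03])]
at [524.3 130.5 159.9] [179.8   0.3 172.2] t 24.8 d [ 0.9 -1.4  0.9] w [ 0.16  0.32 -0.02] n 1 per row [ 0.0009 -0.0014  0.0009] [ 0.16  0.32 -0.02]
[[90.0, 2.0, 127.0, 3125.0], [68.0, 57.0, 123.0, 124.0]]
```

```bash
python3 -m handwheel '[[0.004,0,0,0,0,0,0],[-0.007,0,0,0,4,0,0],[-0.007,0,0,0,4,0,0],[-0.008,0,0,0,4,0,0],[-0.01,0,0,0,4,0,0],[0,0,0,0,0,0,0],[0,0,0,0,0,0,0],[0,0,0,0,0,0,0]]'
python3 pan.py w16; python3 nuts.py wrist w16b
```

```text
time: 25.48
tool_pos: [549.0, 126.0, 152.1]
tcp_rot: [-180.0, -16.1, 172.2]
ft_force: [0.0, -0.4, -1.8]
finger_gap: 22.8
grip_force: 99.3
[[94.0, -4.0, 123.0, 1142.0], [19.0, -29.0, 119.0, 390.0], [19.0, -1.0, 119.0, 408.0], [19.0, 29.0, 119.0, 425.0]]
[array([-89., -16.,  28., 182.]), array([-89.,  37.,  28.,  72.]), array([ -72.,    4.,   29., 1072.]), array([-2.100e+01, -1.000e+00,  5.000e+01,  3.408e+03])]
```

```bash
python3 -m handwheel '[[-0.012,0,0,0,4.5,0,0],[-0.012,0,0,0,4.5,0,0],[0,0,0,0,0,0,0],[0.004,0,-0.009,0,0,0,0],[0.008,0,-0.018,0,0,0,0],[0.0127,0,-0.0272,0,0,0,0],[0.0127,0,-0.0272,0,0,0,0],[0.0127,0,-0.0272,0,0,0,0]]'>/dev/null
python3 -m handwheel '[[0.0127,0,-0.0272,0,0,0,0],[0.006,0,-0.013,0,0,0,0],[0,0,0,0,0,0,0],[0,0,0,0,0,0,0]]'
python3 pan.py w17; python3 nuts.py wrist w17b; python3 lip.py 563 -90.9 200 172.2 25
```

```text
time: 26.58
tool_pos: [572.2, 123.0, 309.5]
tcp_rot: [180.0, -24.9, 172.2]
ft_force: [1.1, -0.2, -2.4]
finger_gap: 22.8
grip_force: 99.3
[[19.0, -30.0, 116.0, 366.0], [19.0, -1.0, 116.0, 383.0], [19.0, 29.0, 115.0, 418.0]]
[]
at [571.3 122.8 306.3] [-180.   -25.3  172.2] t 26.7 d [-141.6 -214.   -64.1] w [-0.03 -0.29 -0.04] n 7 per row [-0.0202 -0.0306 -0.0092] [-0.   -0.04 -0.01]
tcp [ 696.1 -110.3  303.9]
```

```bash
python3 -m handwheel '[[-0.006,-0.009,-0.003,0,0,0,0],[-0.0118,-0.0178,-0.0053,0,0,0,0],[-0.0118,-0.0178,-0.0053,0,0,0,0],[-0.0118,-0.0178,-0.0053,0,0,0,0],[-0.0118,-0.0178,-0.0053,0,0,0,0],[-0.0118,-0.0178,-0.0053,0,0,0,0],[-0.0118,-0.0178,-0.0053,0,0,0,0]]' >/dev/null
python3 -m handwheel '[[-0.0118,-0.0178,-0.0053,0,0,0,0],[-0.0118,-0.0178,-0.0053,0,0,0,0],[-0.0118,-0.0178,-0.0053,0,0,0,0],[-0.0118,-0.0178,-0.0053,0,0,0,0],[-0.0118,-0.0178,-0.0053,0,0,0,0],[-0.006,-0.009,-0.002,0,0,0,0],[0,0,0,0,0,0,0],[0,0,0,0,0,0,0]]' >/dev/null
python3 -m handwheel '[[0.0135,0,-0.0062,0,-5,0,0],[0.0135,0,-0.0062,0,-5,0,0],[0.0135,0,-0.0062,0,-5,0,0],[0.0135,0,-0.0062,0,-5,0,0],[0,0,0,0,0,0,0],[0,0,0,0,0,0,0],[0,0,0,0,0,0,0]]'
python3 lip.py 563 -90.9 153 172.2 5; python3 pan.py w18
```

```text
time: 28.52
tool_pos: [658.4, -104.3, 343.4]
tcp_rot: [-180.0, -7.0, 172.2]
ft_force: [0.2, 0.2, -1.4]
finger_gap: 22.7
grip_force: 99.4
at [ 658.4 -104.3  343.4] [-180.    -7.   172.2] t 28.5 d [-0.2 -0.8 47.1] w [-0.01 -1.96  0.04] n 2 per row [-0.0001 -0.0004  0.0235] [-0.   -0.98  0.02]
tcp [ 652.9 -104.4  296.6]
[[41.0, -31.0, 118.0, 444.0], [41.0, -3.0, 118.0, 366.0], [42.0, 27.0, 118.0, 432.0]]
```

```bash
python3 -m handwheel '[[0,0,0.015,0,0,0,0],[0,0,0.018,0,0,0,0],[0,0,0.014,0,0,0,0],[0,0,0,0,0,0,0],[0,0,0,0,0,0,0]]'
python3 lip.py 563 -90.9 153 172.2 5
python3 -m handwheel '[[0.0108,0,-0.0049,0,-4,0,0],[0.0108,0,-0.0049,0,-4,0,0],[0.0108,0,-0.0049,0,-4,0,0],[0.0108,0,-0.0049,0,-4,0,0],[0.0108,0,-0.0049,0,-4,0,0],[0.0108,0,-0.0049,0,-4,0,0],[0,0,0,0,0,0,0],[0,0,0,0,0,0,0]]' >/dev/null
python3 -m handwheel '[[0.0108,0,-0.0049,0,-4,0,0],[0.0108,0,-0.0049,0,-4,0,0],[0.0108,0,-0.0049,0,-4,0,0],[0.0108,0,-0.0049,0,-4,0,0],[0.0108,0,-0.0049,0,-4,0,0],[0,0,0,0,0,0,0],[0,0,0,0,0,0,0],[0,0,0,0,0,0,0]]'
python3 pan.py w19
python3 -m handwheel '[[-0.015,0,-0.02,0,0,0,0],[-0.015,0,-0.02,0,0,0,0],[0,0,0,0,6.2,0,0],[0,0,0,0,6.2,0,0],[0,0,0,0,6.2,0,0],[0,0,0,0,6.2,0,0],[0,0,0,0,6.2,0,0],[0,0,0,0,6.2,0,0]]' >/dev/null
python3 -m handwheel '[[0,0,0,0,0,0,0],[0,0,0,0,0,0,0]]'
python3 go.py 541 350 320 173.7
python3 pan.py w20; python3 -c "
from h import *
for n in('side','top','w20'):
    if n!='w20': im,dp,c=shot(n,n+'5')
    else: im=cv2.imread('pics/w20.png');dp=np.load('pics/w20.npy');c=cam('wrist')
    h,s,v=hsv(im);P=cloud(dp,c);m=(abs(h-13)<10)&(s>90)&(np.hypot(P[...,0]-549,P[...,1]+88)<60)&(P[...,2]<145)
    print(n,[(ce.round(),a,np.nanmedian(P[k],0).round()) for ce,a,k in blobs(m,6)])
"
```

```text
time: 28.98
tool_pos: [653.5, -104.3, 293.8]
tcp_rot: [180.0, -7.2, 172.2]
ft_force: [0.4, -0.2, -2.6]
finger_gap: 22.6
grip_force: 99.4
at [ 653.5 -104.3  293.8] [180.   -7.2 172.2] t 29.0 d [ 1.  -0.2 -2.7] w [ 0.01 -2.18 -0.  ] n 1 per row [ 0.001  -0.0002 -0.0027] [ 0.01 -2.18 -0.  ]
tcp [ 652.9 -104.4  296.6]
time: 30.32
tool_pos: [530.8, -87.9, 324.0]
tcp_rot: [-180.0, 37.1, 172.2]
ft_force: [0.4, -0.3, -0.9]
finger_gap: 23.0
grip_force: 99.4
[]
time: 31.2
tool_pos: [531.8, -87.7, 368.9]
tcp_rot: [180.0, -0.3, 172.2]
ft_force: [-0.8, -0.8, -2.0]
finger_gap: 22.8
grip_force: 99.4
at [531.8 -87.7 368.9] [180.   -0.3 172.2] t 31.2 d [ 50.  434.9  49.2] w [ 0.02 -0.27 -1.49] n 11 per row [0.0045 0.0395 0.0045] [ 0.   -0.02 -0.14]
[]
side [(array([269., 227.]), np.int32(166), array([572., -76.,  75.])), (array([251., 229.]), np.int32(41), array([525., -68.,  76.]))]
top [(array([291., 206.]), np.int32(33), array([564., -46.,  76.]))]
w20 []
```

```bash
python3 -m handwheel '[[0.0045,0.0395,0,0,0,0,0],[0.0045,0.0395,0,0,0,0,0],[0.0045,0.0395,0,0,0,0,0],[0.0045,0.0395,0,0,0,0,0],[0.0045,0.0395,0,0,0,0,0],[0.0045,0.0395,0,0,0,0,0]]' >/dev/null
python3 -m handwheel '[[0.0045,0.0395,0,0,0,0,0],[0.0045,0.0395,0,0,0,0,0],[0.0045,0.0395,0,0,0,0,0],[0.0045,0.0395,0,0,0,0,0],[0.0045,0.0395,0,0,0,0,0],[0,0,0,0,0,-1.5,0],[0,0,0,0,0,0,0],[0,0,0,0,0,0,0]]' >/dev/null
python3 -m handwheel '[[0,0,0.035,0,0,0,0],[0,0,0.035,0,0,0,0],[0,0,0.035,0,0,0,0],[0,0,0.035,0,0,0,0],[0,0,0.035,0,0,0,0],[0,0,0,0,0,0,0],[0,0,0,0,0,0,0],[0,0,0,0,0,0,0]]'
python3 go.py 541 350 159 173.7
```

```text
time: 33.18
tool_pos: [540.2, 349.5, 199.8]
tcp_rot: [179.9, 0.1, 173.6]
ft_force: [0.3, 0.1, -1.3]
finger_gap: 22.9
grip_force: 99.6
at [540.2 349.5 199.8] [1.799e+02 1.000e-01 1.736e+02] t 33.2 d [-0.7  0.5 40.8] w [ 0.13  0.07 -0.11] n 1 per row [-0.0007  0.0005  0.0408] [ 0.13  0.07 -0.11]
```

```bash
python3 -m handwheel '[[0,0,0.025,0,0,0,0],[0,0,0.012,0,0,0,0],[0,0,0.003,0,0,0,0],[0,0,0.001,0,0,0,0],[0,0,0,0,0,0,0],[0,0,0,0,0,0,0]]'
python3 -m handwheel '[[0,0,0.001,0,0,0,0],[0,0,0.001,0,0,0,0],[0,0,0,0,0,0,0],[0,0,0,0,0,0,0]]'
```

```text
time: 33.68
tool_pos: [539.3, 350.2, 156.6]
tcp_rot: [179.9, -0.1, 173.7]
ft_force: [-0.1, 0.4, -2.0]
finger_gap: 22.8
grip_force: 99.8
time: 34.02
tool_pos: [540.0, 350.4, 155.9]
tcp_rot: [179.9, 0.0, 173.7]
ft_force: [0.3, -0.5, 8.3]
finger_gap: 22.8
grip_force: 101.3
```

Contact at 8 N. I release and rise, then check the scoop, tub and lids from above.

```bash
python3 -m handwheel '[[0,0,0,0,0,0,0.085],[0,0,0,0,0,0,0.085],[0,0,0,0,0,0,0.085],[0,0,0,0,0,0,0.085],[0,0,0,0,0,0,0.085],[0,0,0,0,0,0,0.085]]'
python3 -m handwheel '[[0,0,-0.02,0,0,0,0.085],[0,0,-0.035,0,0,0,0.085],[0,0,-0.035,0,0,0,0.085],[0,0,-0.035,0,0,0,0.085],[0,0,-0.035,0,0,0,0.085],[0,0,-0.035,0,0,0,0.085],[0,0,0,0,0,0,0.085]]'
python3 go.py 500 -180 350 160
```

```text
time: 34.52
tool_pos: [538.6, 349.8, 153.0]
tcp_rot: [-180.0, -0.2, 173.7]
ft_force: [0.2, -0.9, -0.0]
finger_gap: 85.2
grip_force: 0.0
time: 35.1
tool_pos: [541.2, 350.9, 358.2]
tcp_rot: [179.6, 0.5, 173.7]
ft_force: [1.2, 0.8, 1.3]
finger_gap: 85.0
grip_force: 0.0
at [541.2 350.9 358.2] [179.6   0.5 173.7] t 35.1 d [ -17.4 -532.3    4.4] w [ 0.48  0.43 13.69] n 13 per row [-0.0013 -0.0409  0.0003] [0.04 0.03 1.05]
```

```bash
python3 -m handwheel '[[-0.0013,-0.041,0,0,0,0,0.085],[-0.0013,-0.041,0,0,0,0,0.085],[-0.0013,-0.041,0,0,0,0,0.085],[-0.0013,-0.041,0,0,0,0,0.085],[-0.0013,-0.041,0,0,0,0,0.085],[-0.0013,-0.041,0,0,0,0,0.085],[-0.0013,-0.041,0,0,0,0,0.085]]' >/dev/null
python3 -m handwheel '[[-0.0013,-0.041,0,0,0,0,0.085],[-0.0013,-0.041,0,0,0,0,0.085],[-0.0013,-0.041,0,0,0,0,0.085],[-0.0013,-0.041,0,0,0,0,0.085],[-0.0013,-0.041,0,0,0,0,0.085],[-0.0013,-0.041,0,0,0,7.1,0.085],[0,0,0,0,0,0.6,0.085],[0,0,0,0,0,0,0.085]]' >/dev/null
python3 -m handwheel '[[0,0,0,0,0,0,0.085],[0,0,0,0,0,0,0.085]]'
cat > st.py <<'E'
from h import *
import sys
for n in('wrist','top','side'):
    im,dp,c=shot(n,n+sys.argv[1]); h,s,v=hsv(im);P=cloud(dp,c)
    for ce,a,m in blobs((abs(h-115)<12)&(s>150)&(v>80),40):
        z=np.nanpercentile(P[...,2][m],80); q=rect(pts(m&(abs(P[...,2]-z)<4)),c,z)
        if q[2]<65 and z>20 and 250<q[0]<850: print(n,'bar',ce.round(),a,z.round(1),q)
    for ce,a,m in blobs((s<45)&(v>175),300):
        z=np.nanmedian(P[...,2][m])
        q=on_plane(pts(m),c,z)[:,:2].astype(np.float32); e=cv2.minEnclosingCircle(q)
        if z<30 and 48<e[1]<85: print(n,'disc',ce.round(),z.round(1),np.round(e[0],1),round(2*e[1],1))
    m=(abs(P[...,2]-140)<4)&(np.hypot(P[...,0]-549,P[...,1]+88)<80)
    if m.sum()>30:
        q=on_plane(pts(m),c,140)[:,:2].astype(np.float32); e=cv2.minEnclosingCircle(q); print(n,'tub',np.round(e[0],1),round(e[1],1))
    m=(abs(h-13)<10)&(s>90)&(np.hypot(P[...,0]-549,P[...,1]+88)<62)&(P[...,2]<150)
    print(n,'nuts',[(ce.round(),a,np.nanmax(P[...,2][k]).round()) for ce,a,k in blobs(m,6)])
    m=((h<8)|(h>172))&(s>150)&(v>60)&(P[...,2]>150)&(abs(P[...,1]-350)<60)
    if m.sum(): 
        zt=np.nanpercentile(P[...,2][m],95);print(n,'scoop top',zt.round(1),rect(pts(m&(abs(P[...,2]-zt)<4)),c,zt))
E
python3 st.py 6
python3 -c "
from h import *
a=cv2.imread('pics/wrist6.png');b=cv2.imread('pics/top6.png');cv2.imwrite('pics/wt6.png',cv2.resize(np.hstack([a,b]),(800,300)))"
python3 go.py 467 -292 300 166
```

```text
time: 36.52
tool_pos: [497.6, -180.8, 348.1]
tcp_rot: [-180.0, -0.1, 166.1]
ft_force: [-0.0, -0.1, 1.0]
finger_gap: 85.1
grip_force: 0.0
wrist bar [276.  48.] 297 43.5 [ 349.2 -111.8   49.8   11.3  -26.5]
wrist bar [185. 153.] 265 43.1 [ 463.7 -291.    47.5   11.7  -14.2]
wrist bar [218. 220.] 163 43.4 [ 592.5 -271.9   50.    10.2  -37.7]
wrist disc [275.  50.] 13.0 [ 348.3 -111.2] 155.5
wrist disc [187. 150.] 12.9 [ 465.3 -293.2] 131.8
wrist disc [219. 215.] 12.8 [ 595.  -273.4] 103.9
wrist tub [548.  -89.5] 60.5
wrist nuts [(array([328., 158.]), np.int32(321), np.float64(83.0)), (array([298., 172.]), np.int32(71), np.float64(81.0)), (array([318., 191.]), np.int32(689), np.float64(82.0)), (array([343., 184.]), np.int32(244), np.float64(81.0))]
top bar [376. 199.] 51 44.2 [ 595.  -269.2   44.7    9.5  -36.7]
top bar [315. 294.] 101 44.9 [ 349.6 -109.6   47.4   12.1  -26.8]
top disc [369. 193.] 13.0 [ 603. -265.] 98.4
top disc [395. 261.] 13.3 [ 434.1 -316.8] 96.2
top disc [309. 291.] 13.4 [ 349.6 -109.8] 153.1
top tub [550.3 -89.5] 59.7
top nuts [(array([310., 204.]), np.int32(268), 
[... 257 characters left out ...]
 71 42.3 [ 350.3 -118.3   45.6   12.3  -26.6]
side bar [300. 295.] 81 42.5 [ 594.9 -279.2   44.4   10.9  -37.2]
side bar [252. 314.] 83 43.6 [ 465.4 -299.9   41.5   10.8  -15.6]
side disc [194. 271.] 11.7 [ 349.9 -112.7] 155.7
side disc [299. 300.] 12.2 [ 596.8 -275. ] 103.8
side disc [253. 320.] 12.2 [ 467.3 -295.2] 131.7
side tub [550.8 -94.3] 61.3
side nuts [(array([269., 227.]), np.int32(166), np.float64(81.0)), (array([251., 229.]), np.int32(43), np.float64(82.0))]
side scoop top 191.1 [547.  340.6  21.6   3.2  77.6]
at [ 497.7 -180.5  348.3] [-1.800e+02 -1.000e-01  1.661e+02] t 36.7 d [   3.  -115.6   48.4] w [-0.02 -0.12  0.13] n 4 per row [ 0.0007 -0.0289  0.0121] [-0.   -0.03  0.03]
```

View pics/wt6.png

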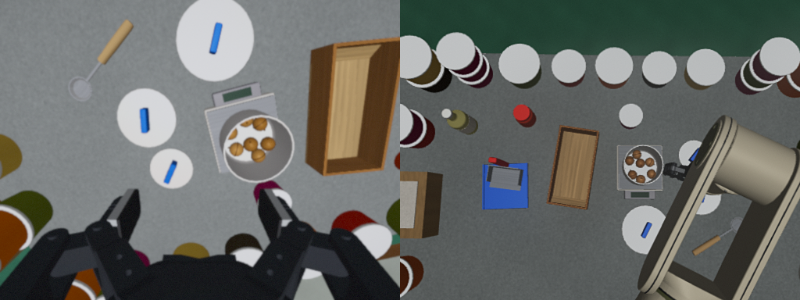

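Seven walnuts are in the tub and the bin is empty. The small lid was knocked to (595,-273), and the medium lid is still at (465,-292). I'll compare the scoop pose against the start, hover over the medium lid and remeasure.

```bash
python3 - <<'E'
from h import *
for n in('top','side'):
  for k in('0','6'):
    im=cv2.imread(f'pics/{n}{k}.png');dp=np.load(f'pics/{n}{k}.npy');c=cam(n);h,s,v=hsv(im);P=cloud(dp,c)
    m=((h<8)|(h>172))&(s>150)&(v>60)&(abs(P[...,1]-350)<60)&(P[...,0]<600)&(P[...,0]>450)
    zt=np.nanpercentile(P[...,2][m],95)
    lo=m&(P[...,2]<110)
    g=(s<60)&(P[...,2]>66)&(P[...,2]<76)&(abs(P[...,1]-350)<80)&(P[...,0]<580)&(P[...,0]>450)
    g2=(s<60)&(P[...,2]>5)&(P[...,2]<12)&(abs(P[...,1]-350)<55)&(P[...,0]<540)&(P[...,0]>440)
    print(n,k,'top',zt.round(1),rect(pts(m&(abs(P[...,2]-zt)<4)),c,zt),'low',lo.sum(),np.nanmedian(P[lo],0).round(1) if lo.sum() else '','backwall',g.sum(),rect(pts(g),c,70) if g.sum() else '','floor',rect(pts(g2),c,8.5), np.nanmedian(P[g2],0).round(1))
E
python3 -m handwheel '[[0.001,-0.0289,0.012,0,0,0,0.085],[0.001,-0.0289,0.012,0,0,0,0.085],[0.001,-0.0289,0.012,0,0,0,0.085],[0.001,-0.0289,0.012,0,0,0,0.085],[0,0,0.035,0,0,0,0.085],[0,0,0.035,0,0,0,0.085],[0,0,0.03,0,0,0,0.085],[0,0,0,0,0,0,0.085]]' 40 >/dev/null
python3 -m handwheel '[[0,0,0,0,0,0,0.085],[0,0,0,0,0,0,0.085]]'
python3 st.py 7 | grep -E 'wrist (bar|disc)|side (bar|disc)'; python3 go.py 465 -292 41 166
```

```text
top 0 top 193.6 [541.4 349.3  22.1  13.6  81.4] low 15 [538.2 340.6  77.8] backwall 43 [532.2 351.5  98.8   3.   82.2] floor [498.3 356.8 101.3  65.7  82.4] [498.5 359.    8.8]
top 6 top 193.5 [550.5 349.2  21.3  13.6  79.6] low 22 [548.5 339.9  85. ] backwall 42 [541.5 350.6  96.    3.4  83.8] floor [506.3 356.1 100.   66.1  85.7] [506.2 357.8   9.1]
side 0 top 189.3 [541.3 345.   22.1   9.6  77.7] low 35 [541.7 337.5  83.7] backwall 12 [535.3 356.6  81.3   2.6  82.3] floor [500.8 355.7 107.5  66.3  83.1] [496.7 370.5   8. ]
side 6 top 191.0 [547.1 340.8  21.7   3.2  77.6] low 23 [551.1 337.7  73.5] backwall 13 [544.3 353.9  81.2   2.2  83.5] floor [507.3 354.1 107.2  64.2  86.1] [500.6 368.    7.8]
time: 37.5
tool_pos: [466.2, -292.9, 202.5]
tcp_rot: [-179.9, -0.0, 166.1]
ft_force: [1.0, -0.8, -0.1]
finger_gap: 84.7
grip_force: 0.0
wrist bar [404.  26.] 1167 43.1 [ 351.1 -115.2   44.8   14.4  -27.3]
wrist bar [254. 178.] 471 43.3 [ 463.6 -292.7   50.5   11.1  -14.3]
wrist bar [293. 268.] 562 43.2 [ 591.8 -273.8   50.7   13.3  -38. ]
wrist disc [392.  48.] 13.1 [ 348.3 -111.6] 154.3
wrist disc [254. 170.] 12.9 [ 465.2 -293.3] 130.9
wrist disc [291. 257.] 13.0 [ 594.6 -273.4] 102.7
side bar [193. 265.] 74 41.3 [ 350.1 -117.    44.8   11.3  -26.6]
side bar [300. 295.] 89 43.4 [ 595.3 -279.6   43.4   10.   -37.2]
side bar [252. 314.] 88 42.9 [ 465.8 -298.3   41.5    8.1  -15.6]
side disc [194. 271.] 11.6 [ 349.9 -112.7] 155.7
side disc [299. 300.] 12.2 [ 596.9 -275.4] 103.7
side disc [253. 320.] 12.3 [ 467.2 -295.4] 131.7
at [ 466.6 -293.6  203.3] [-1.799e+02  1.000e-01  1.660e+02] t 37.6 d [  2.3   1.6 162.3] w [-0.13  0.11  0.03] n 4 per row [0.0006 0.0004 0.0406] [-0.03  0.03  0.01]
```

```bash
python3 -m handwheel '[[0.001,0.001,0.04,0,0,0,0.085],[0.001,0,0.04,0,0,0,0.085],[0,0,0.035,0,0,0,0.085],[0,0,0.03,0,0,0,0.085],[0,0,0.014,0,0,0,0.085],[0,0,0,0,0,0,0.085],[0,0,0,0,0,0,0.085]]'
python3 go.py 465 -292.8 41 166
python3 -m handwheel '[[0,0,0,0,0,0,0.0],[0,0,0,0,0,0,0],[0,0,0,0,0,0,0],[0,0,0,0,0,0,0],[0,0,0,0,0,0,0],[0,0,0,0,0,0,0]]' 50
python3 -m handwheel '[[0,0,-0.01,0,0,0,0.0],[0,0,-0.03,0,0,0,0],[0,0,-0.04,0,0,0,0],[0,0,-0.04,0,0,0,0],[0,0,-0.04,0,0,0,0],[0,0,-0.04,0,0,0,0],[0,0,-0.03,0,0,0,0],[0,0,0,0,0,0,0]]' >/dev/null
python3 -m handwheel '[[0,0,0,0,0,0,0],[0,0,0,0,0,0,0]]'
cat > held.py <<'E'
from h import *
import sys
im,dp,c=shot('wrist',sys.argv[1]); s=r.sense(); h,sa,v=hsv(im); P=cloud(dp,c)
A=R.from_euler('xyz',s['tcp_rot'],degrees=True); Q=A.inv().apply(P.reshape(-1,3)-s['tool_pos']).reshape(P.shape)
m=(sa<45)&(v>140)&(Q[...,2]>12)&(Q[...,2]<40)&(np.hypot(Q[...,0],Q[...,1])<85)
print('disc',m.sum(),np.nanpercentile(Q[m],[1,50,99],axis=0).round(1).tolist())
B=max(blobs(m,100),key=lambda b:b[1])[2]; k=max(cv2.findContours(B.astype(np.uint8),0,1)[0],key=len).reshape(-1,2)
q=Q[k[:,1],k[:,0]]; q=q[np.hypot(q[:,0],q[:,1])>50][:,:2]
if len(q)>10:
    t=np.linalg.lstsq(np.c_[2*q,np.ones(len(q))],(q**2).sum(1),rcond=None)[0]; print('fit',t[:2].round(1),np.sqrt(t[2]+t[0]**2+t[1]**2).round(1),len(q))
    e=cv2.minEnclosingCircle(q.astype(np.float32));print('enc',np.round(e[0],1),round(e[1],1))
x=Q[m]; x=x[~np.isnan(x).any(1)]; g=np.linalg.lstsq(np.c_[x[:,:2],np.ones(len(x))],x[:,2],rcond=None)[0]; print('plane slope',g.round(3))
E
python3 held.py w21; python3 go.py 549.3 -89 300 166
```

```text
time: 38.23
tool_pos: [463.6, -291.7, 42.1]
tcp_rot: [-180.0, -0.1, 166.0]
ft_force: [0.5, -0.6, 0.2]
finger_gap: 84.9
grip_force: 0.0
at [ 463.6 -291.7   42.1] [-1.80e+02 -1.00e-01  1.66e+02] t 38.2 d [-1.7 -0.7  1.1] w [-0.03 -0.11 -0.  ] n 1 per row [-0.0017 -0.0007  0.0011] [-0.03 -0.11 -0.  ]
time: 38.73
tool_pos: [463.4, -291.8, 42.0]
tcp_rot: [-179.9, -0.1, 166.0]
ft_force: [-5.6, 3.7, 6.2]
finger_gap: 13.0
grip_force: 49.0
time: 39.57
tool_pos: [463.3, -291.3, 270.9]
tcp_rot: [-180.0, -0.2, 166.0]
ft_force: [-0.5, -0.5, -1.1]
finger_gap: 13.2
grip_force: 48.8
disc 20045 [[-62.4, -61.2, 26.5], [21.3, 0.4, 27.9], [60.5, 62.3, 29.4]]
fit [1.8 0.4] 62.3 424
enc [-1.8  0.6] 65.9
plane slope [ 5.0000e-03 -0.0000e+00  2.7818e+01]
at [ 462.9 -291.   269.8] [180.   -0.3 166. ] t 39.6 d [-34.8 216.9 -30.3] w [ 0.04 -0.27 -0.01] n 6 per row [-0.0058  0.0361 -0.005 ] [ 0.01 -0.04 -0.  ]
```

```bash
python3 -m handwheel '[[-0.0055,0.036,0,0,0,0,0],[-0.0055,0.036,0,0,0,0,0],[-0.0055,0.036,0,0,0,0,0],[-0.0055,0.036,0,0,0,0,0],[-0.0055,0.036,0,0,0,0,0],[-0.0055,0.036,0,0,0,0,0],[0,0,0,0,0,0,0],[0,0,0,0,0,0,0]]' >/dev/null
python3 -m handwheel '[[0,0,0.03,0,0,0,0],[0,0,0.03,0,0,0,0],[0,0,0.02,0,0,0,0],[0,0,0,0,0,0,0],[0,0,0,0,0,0,0],[0,0,0,0,0,0,0]]'
python3 go.py 547.1 -89 178 166; python3 st.py 8 | grep tub
```

```text
time: 40.78
tool_pos: [547.9, -90.8, 192.1]
tcp_rot: [-180.0, -0.1, 165.9]
ft_force: [-0.2, -0.1, -0.3]
finger_gap: 12.9
grip_force: 49.1
at [547.9 -90.8 192.1] [-1.800e+02 -1.000e-01  1.659e+02] t 40.8 d [ 1.2  1.6 14.1] w [-0.03 -0.1  -0.07] n 1 per row [0.0012 0.0016 0.0141] [-0.03 -0.1  -0.07]
side tub [ 543.4 -113.4] 55.7
```

```bash
python3 -m handwheel '[[0.001,0.0015,0.004,0,0,0,0],[0,0,0.004,0,0,0,0],[0,0,0.003,0,0,0,0],[0,0,0.002,0,0,0,0],[0,0,0,0,0,0,0],[0,0,0,0,0,0,0]]'
python3 -m handwheel '[[0,0,0.002,0,0,0,0],[0,0,0.002,0,0,0,0],[0,0,0,0,0,0,0],[0,0,0,0,0,0,0]]'
python3 go.py 547.1 -89 173 166
```

```text
time: 41.43
tool_pos: [546.9, -88.1, 177.8]
tcp_rot: [-180.0, -0.2, 166.0]
ft_force: [-0.6, 0.1, -0.2]
finger_gap: 13.2
grip_force: 49.1
time: 41.77
tool_pos: [547.1, -88.2, 174.1]
tcp_rot: [-180.0, -0.1, 166.0]
ft_force: [0.7, -0.1, -0.9]
finger_gap: 13.3
grip_force: 49.2
at [547.1 -88.2 174.1] [-1.80e+02 -1.00e-01  1.66e+02] t 41.8 d [-0.2 -0.8  1.1] w [-0.03 -0.14 -0.01] n 1 per row [-0.0002 -0.0008  0.0011] [-0.03 -0.14 -0.01]
```

```bash
python3 -m handwheel '[[0,0,0.001,0,0,0,0],[0,0,0.001,0,0,0,0],[0,0,0.001,0,0,0,0],[0,0,0,0,0,0,0],[0,0,0,0,0,0,0]]'
python3 -m handwheel '[[0,0,0,0,0,0,0.05],[0,0,0,0,0,0,0.05],[0,0,0,0,0,0,0.05],[0,0,0,0,0,0,0.06]]'
python3 -m handwheel '[[0,0,-0.02,0,0,0,0.06],[0,0,-0.04,0,0,0,0.085],[0,0,-0.04,0,0,0,0.085],[0,0,-0.04,0,0,0,0.085],[0,0,0,0,0,0,0.085],[0,0,0,0,0,0,0.085],[0,0,0,0,0,0,0.085]]'
python3 - <<'E'
from h import *
for n in('wrist','side','top'):
    im,dp,c=shot(n,n+'9'); h,s,v=hsv(im);P=cloud(dp,c)
    m=(s<45)&(v>170)&(np.hypot(P[...,0]-549,P[...,1]+89)<75)&(P[...,2]>130)&(P[...,2]<165)
    if m.sum()<100: continue
    x=P[m]; g=np.linalg.lstsq(np.c_[x[:,:2]-[549,-89],np.ones(len(x))],x[:,2],rcond=None)[0]
    e=cv2.minEnclosingCircle(on_plane(pts(m),c,145)[:,:2].astype(np.float32)); print(n,'z & slopes',g.round(3),np.round(e[0],1),round(e[1],1),m.sum())
E
python3 st.py 10
```

```text
time: 42.18
tool_pos: [547.2, -88.2, 173.9]
tcp_rot: [-180.0, -0.1, 166.0]
ft_force: [-10.5, 3.2, 18.9]
finger_gap: 12.8
grip_force: 51.8
time: 42.52
tool_pos: [546.9, -88.2, 170.7]
tcp_rot: [-180.0, -0.2, 166.0]
ft_force: [-0.4, 0.5, 0.6]
finger_gap: 59.6
grip_force: 0.0
time: 43.1
tool_pos: [547.4, -88.2, 310.6]
tcp_rot: [-180.0, -0.1, 166.0]
ft_force: [-0.2, 0.2, 0.2]
finger_gap: 85.2
grip_force: 0.0
wrist z & slopes [  0.     0.   144.88] [548.8 -88.4] 65.6 9321
side z & slopes [2.00000e-03 0.00000e+00 1.43743e+02] [551.5 -92. ] 65.7 1304
top z & slopes [2.00000e-03 2.00000e-03 1.45422e+02] [547.1 -87.2] 64.3 617
wrist bar [202.  22.] 508 43.5 [ 350.2 -110.1   51.4   13.2  -25.5]
wrist bar [255. 188.] 551 175.3 [547.8 -88.   49.3  11.  -13.6]
wrist bar [153. 216.] 269 43.1 [ 594.  -270.    51.2   12.8  -37.5]
wrist disc [205.  39.] 12.9 [ 348.1 -111.2] 154.9
wrist disc [157. 211.] 12.8 [ 595.  -273.4] 102.8
wrist tub [550.  -88.5] 66.7
wrist nuts []
top bar [315. 294.] 100 45.2 [ 349.7 -109.6   47.4   12.1  -26.8]
top disc [317. 288.] 13.3 [ 353.8 -114.5] 150.5
top tub [544.1 -87.7] 64.9
top nuts []
top scoop top 194.1 [551.6 349.1  22.1  13.5 -89.1]
side bar [263. 211.] 91 175.0 [550.  -95.7  40.8  10.1 -15.8]
side bar [193. 265.] 71 42.2 [ 350.8 -118.2   44.6   11.8  -26.6]
side bar [300. 295.] 103 43.0 [ 595.1 -278.6   43.7    9.1  -37.2]
side disc [194. 271.] 11.6 [ 350.  -112.7] 155.8
side disc [299. 300.] 12.2 [ 596.9 -275.4] 103.7
side tub [552.6 -89. ] 67.1
side nuts []
side scoop top 191.0 [550.1 340.1  21.7   9.6  77.4]
```

```bash
python3 -c "
from bench import r
print(r.hand_in())"
```

```text
the job is handed in; nothing more can be done
None
```

I handed the job in at about 43 s of robot time, with these last measurements: all 7 walnuts in the tub, the medium lid seated level with its disc on the rim, the large lid flat on the counter, and the scoop upright about 21 mm from the tray's centre; the verdict was not shown.

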